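Set out the foam swan display on its board

ROBOT

A 6-joint arm with a two-finger parallel gripper is mounted at the origin on the work surface. World frame = base frame: x ahead of the robot, y to its left, z up, the work surface at z = 0. Lengths are in m, angles in degrees, forces in N, time in s.
With the tool pointing down it reaches from about 0.35 to 0.875 m from the base axis. Payload 4.2 kg.
Tool frame: the origin (TCP) lies midway between the tips of the shut fingers; the grasp point (between the pads) lies 19 mm behind it; z points along the fingers, y is the line along which they close (so a half turn about z gives the same grasp; the last joint's range is limited). The gripper opens to 87 mm and grips with 3 to 60 N. Pads are 19 mm wide; open, the fingers measure 117 mm over their backs; the gripper's body (75 mm by 190 mm) begins 51 mm behind the grasp point.
Start: joints at [-62.533, 22.042, 0.453, 0, -68.411, -14.817], TCP at [0.137, -0.61, 0.223] pointing down, gripper open.
Joint ranges: [-179.83, 179.83], [-69.29, 118.12], [-61.27, 80.66], [-181.25, 117.63], [-171.15, -9.14], [-177.46, 177.46]. Speed limits (degrees/s): [159.86, 159.86, 180, 180, 180, 180].

INTERFACE

Orientations are given as a 3x3 rotation matrix whose columns are the frame's x, y, z axes.
In Python, from station import * gives the robot as it stands. The module is installed in compiled form; this text tells all that it offers.
- The arm moves only by the tool servo_tool, never from a script. Its argument "deltas" is a list of rows, each an object of numbers: "tx", "ty", "tz": the shift along the tool's x, y, z in mm; "ax", "ay", "az": the turn, a rotation vector about the tool's x, y, z in rad; "claw": the finger opening in mm, from 0 to 87. In form: [{"tx": .., "ty": .., "tz": .., "ax": .., "ay": .., "az": .., "claw": ..}, ...]. A call has 1 to 12 rows; each row is the pose to reach, as a shift and turn from the pose commanded when the call began, along the tool's axes at that moment; what a row does not reach only later rows make up. A row lasts 1/12 s, in which the tool goes at most 41.7 mm and 7.16 degrees, less where a joint would pass 70% of its speed; a pose out of reach is approached as far as the arm can. A call with a gripper value outside its range is refused whole. The fingers move at their own pace and stop on an object; the grip force is fixed at half the most. Time passes only in rows, so rows that repeat a pose let the fingers close. It gives the time, the measured TCP pose, the force, the opening and the grip force at its end, in the units of the state.
- sense(): the state, without advancing time (a new reading comes with each control period).
- capture(name): name is "scene" or "side" or "wrist"; returns the picture (420x560x3 uint8, blue, green, red); there is no depth.
- calibration(name): a dict with "fx", "fy", "cx", "cy" (pixels), "cam_to_world" (4x4, takes a point from camera to world coordinates); the wrist camera has in their place "hand_eye" (4x4, takes a point from camera to tool coordinates, whose origin is the TCP and whose axes are the flange's). Camera axes: x right, y down, z forward; pixel columns grow to the right and rows downward; lengths in m; the calibration is good to about 2 mm. A picture is of the moment at which its call begins: read the wrist's pose just before it. calibration takes no time and is no camera call.
- finish_job(): hands the job in; it is judged then, once.
Trained networks look in the newest picture that a camera, given by its name, has taken for a name from the list of things; names that differ only in an ending like _2 or _b are one class to them, and where a whole thing is asked for, a point or a joint stands for the part that bears it (a point fixed in the world has none). Each returns a list of dicts, best first, with "confidence" (0 to 1); they miss things now and then, are a little off and sometimes report something else, mostly with a low value. They report only what shows in the picture. A call takes as long as a camera call. They do not tell look-alikes from the thing itself.
- recognise(label, camera): "xyz" ([x, y, z] in m, in the coordinates of the camera as it stood for that picture, good to about 4 mm: the middle of the surface that is visible of it).
- trace(label, camera): "mask" (420x560 bool, what is visible of it).
The state is a dict: "time_s": time; "joints": joint angles; "joint_velocities": joint speeds; "effort": joint torques, N m; "tcp_pos": TCP position; "ee_rot": TCP orientation; "wrist_force": force on the tool from outside, world axes, zero at the start; "moment": the same for the moment, N m; "gripper_width": opening from 0.0 (shut) to 1.0 (fully open); "gripper_force": force on a finger pad.
Only numpy, scipy, OpenCV 4.12 (cv2) and the standard library are available. Lean on these libraries where they do the work, as an engineer would, in place of code of your own. Each camera call takes 0.05 s, during which the arm holds its last target. There are 200 camera calls.

TASK

Set out the carved foam display on the grey display board: stand the eight-sided plinth in the middle of the board on the pencil cross, between the two foam plates, and set the swan centred on top of the plinth, looking straight out over the board's front edge (the long edge without the wooden strip). Stand the square-topped column upright in the middle of the round plate and the urn upright in the middle of the square plate. Leave the spare round block and the glue bottle where they are.

Things in the scene. Friction and masses are not known exactly. Their poses are not given: they have to be found in the camera images.
- board: Display board of grey card, 150 mm (x) by 380 mm (y), 6 mm thick, fixed to the table. Origin: centre of its underside, directly under the pencil cross that marks the middle of its top. A brown wooden strip 12 mm wide, standing 8 mm above the board's top, runs along its back long edge (+x side, away from the robot); the -x long edge is the front.
- round_plate: Round white foam plate, 96 mm across, 10 mm thick, fixed on top of the board near one end (either end). Origin: centre of its underside, 6 mm above the table; z up.
- square_plate: Square white foam plate, 96 by 96 mm, 10 mm thick, fixed on top of the board near the other end. Origin: centre of its underside, 6 mm above the table; z up, sides along the board's.
- plinth: Loose eight-sided white foam block (upright octagonal prism), 62 mm across its flats, 50 mm tall, 35 to 70 g. Origin: centre of its underside; z up; its x and y axes each pass through the middle of flat faces.
- swan: Loose white foam swan, 35 to 70 g, on a flat foot 70 (x) by 44 mm (y). Two flat wing sides, 54 mm apart across y, 60 mm long, 18 to 48 mm above the underside, centred on the origin: grip there. Back 56 mm high; tail to 56 mm at +x; neck and head at x = -40 to -75 mm, 87 mm high. Origin: centre of its underside; z up; it looks along its -x.
- beak (a point): Tip of the swan's beak: 75 mm from the swan's origin along its -x, 76 mm above its underside.
- column: Loose white foam column, 100 mm tall: square base 60 by 60 mm and 15 mm thick, round shaft 42 mm thick, square top block 56 by 56 mm from 70 to 100 mm up. Origin: centre of its underside; z up; x and y square to its faces. 35 to 70 g.
- urn: Loose solid white foam urn, round, 82 mm tall: foot 52 mm across, belly 62 mm across and straight-sided from 34 to 56 mm up, rim 44 mm across with a grey dished centre. Origin: centre of its underside; z up. 35 to 70 g.
- round_block: Spare plain round white foam block, 62 mm across, 30 mm tall, loose; not part of the display, to be left where it is. Origin: centre of its underside.
- glue_bottle: Upright white glue bottle with a red cap, 38 mm across, 100 mm tall, loose; to be left where it is. Origin: centre of its underside.
Mind the look-alikes: they are no part of the job. What is shaped like the column but purple is not meant.

How it is judged:
By the outcome, as a careful person would: the job done as asked, in the order asked, and still so for the second after the job is handed in, with the robot touching nothing.
It also fails if it takes over 109 s, if anything falls off the work surface, if the arm or the gripper's body presses on something with over 40 N, if the wrist force passes 120 N, or if a joint passes its speed limit or range.

## Working session

There is one attempt and no reset: what is moved stays moved. The work goes in short steps, Python scripts to look and compute and a tool call to move; the robot and the scene stay as the last step left them, time stands still between calls to the robot, and variables do not carry over. Pictures are saved under pics/ and viewed, at most 14 in all, crops included, and the job is handed in when it is done.

Besides the shell and the picture viewer there is one more tool, called after ">>>" in YAML: its name, and indented under it one key for each argument. servo_tool: Moves the arm, as the interface text tells. Its arguments: {"type":"object","properties":{"deltas":{"type":"array","items":{"type":"object","properties":{"tx":{"type":"number"},"ty":{"type":"number"},"tz":{"type":"number"},"ax":{"type":"number"},"ay":{"type":"number"},"az":{"type":"number"},"claw":{"type":"number"}}}}},"required":["deltas"]}

```bash
mkdir -p pics; ls
cat > h.py <<'E'
from station import *
import numpy as np, cv2
def cam(name):
    c=calibration(name)
    if "cam_to_world" in c: T=np.array(c["cam_to_world"])
    else:
        s=sense(); W=np.eye(4); W[:3,:3]=np.array(s["ee_rot"]); W[:3,3]=s["tcp_pos"]; T=W@np.array(c["hand_eye"])
    return c,T
def proj(c,T,P):
    p=np.linalg.inv(T)@np.append(P,1); return np.array([c["fx"]*p[0]/p[2]+c["cx"],c["fy"]*p[1]/p[2]+c["cy"]])
def ray(c,T,u,v):
    d=T[:3,:3]@np.array([(u-c["cx"])/c["fx"],(v-c["cy"])/c["fy"],1]); return T[:3,3],d/np.linalg.norm(d)
def onz(c,T,u,v,z):
    o,d=ray(c,T,u,v); return o+d*(z-o[2])/d[2]
def tri(rs):
    A=sum(np.eye(3)-np.outer(d,d) for o,d in rs); b=sum((np.eye(3)-np.outer(d,d))@o for o,d in rs); return np.linalg.solve(A,b)
E
python3 - <<'E'
from h import *
np.set_printoptions(precision=3,suppress=True)
for n in ["scene","side"]:
    c,T=cam(n); im=capture(n); cv2.imwrite(f"pics/{n}0.png",im); print(n,c["fx"],T)
    for l in ["board","round_plate","square_plate","plinth","swan","beak","column","urn","round_block","glue_bottle"]:
        for r in recognise(l,n)[:4]:
            p=(T@np.append(r["xyz"],1))[:3]; print(l,p,proj(c,T,p).round(),round(r["confidence"],2))
print(sense()["time_s"])
E
```

```text
pics
scene 382.1831644034099 [[ 0.129  0.717 -0.685  1.234]
 [ 0.992 -0.085  0.098 -0.091]
 [ 0.011 -0.692 -0.722  0.86 ]
 [ 0.     0.     0.     1.   ]]
board [ 0.635 -0.021  0.004] [279. 274.] 0.89
board [ 0.527 -0.314  0.055] [168. 241.] 0.43
round_plate [ 0.635 -0.132  0.013] [238. 276.] 0.91
square_plate [0.6   0.116 0.015] [327. 256.] 0.88
plinth [ 0.459 -0.001  0.052] [279. 214.] 0.98
swan [0.525 0.347 0.045] [400. 222.] 0.75
beak [0.527 0.349 0.044] [401. 223.] 0.69
column [ 0.316 -0.145  0.092] [227. 176.] 0.76
column [ 0.448 -0.151  0.083] [226. 208.] 0.59
urn [ 0.526 -0.314  0.055] [168. 241.] 0.76
urn [ 0.632 -0.132  0.01 ] [238. 276.] 0.48
round_block [0.43  0.167 0.029] [332. 208.] 0.67
glue_bottle [0.696 0.358 0.057] [427. 267.] 0.89
glue_bottle [ 0.524 -0.314  0.057] [168. 240.] 0.21
side 517.102437830292 [[-0.892 -0.295  0.343  0.037]
 [-0.452  0.592 -0.667  0.932]
 [-0.007 -0.75  -0.661  1.   ]
 [ 0.     0.     0.     1.   ]]
board [0.611 0.003 0.007] [249. 217.] 0.63
board [0.438 0.016 0.052] [302. 227.] 0.61
round_plate [ 0.625 -0.13   0.015] [266. 187.] 0.8
square_plate [0.598 0.125 0.017] [230. 243.] 0.88
plinth [0.437 0.014 0.051] [303. 227.] 0.87
swan [0.509 0.362 0.047] [209. 313.] 0.92
beak [0.507 0.365 0.049] [209. 313.] 0.55
beak [0.61  0.005 0.009] [248. 217.] 0.34
column [ 0.424 -0.13   0.075] [329. 190.] 0.71
column [ 0.309 -0.133  0.078] [368. 201.] 0.71
urn [0.421 0.183 0.033] [279. 276.] 0.52
round_block [0.418 0.18  0.034] [281. 276.] 0.93
glue_bottle [0.682 0.374 0.057] [144. 287.] 0.9
glue_bottle [0.505 0.359 0.045] [211. 313.] 0.46
1.1
```

View pics/scene0.png

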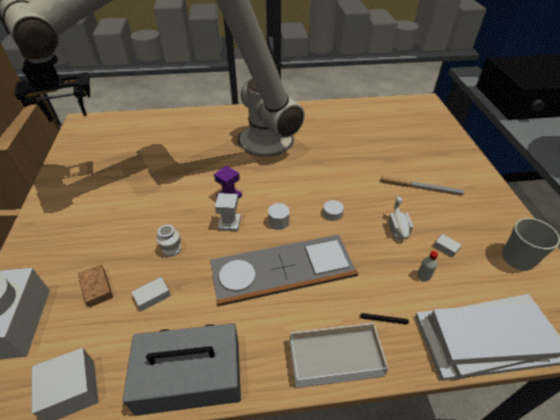

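View pics/side0.png

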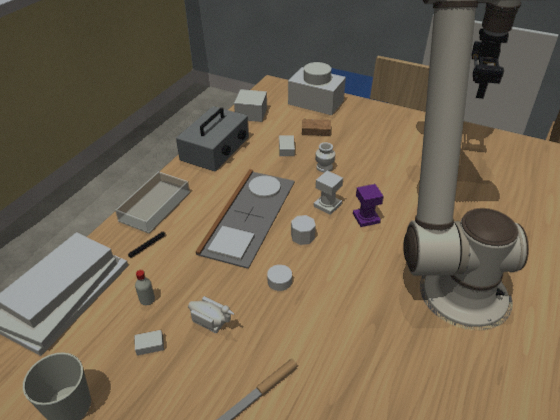

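The scene picture shows the white column at about (228,210), with the purple look-alike behind it at (228,182). The plinth is at (279,215), the round block at (333,209), the swan at (400,222) and the urn at (168,240). The round plate is at (238,276), the square plate at (327,256) and the cross at (283,266).

Next I'll work out a pose for the wrist camera.

```bash
cat >> h.py <<'E'
from scipy.spatial.transform import Rotation as R
def down(yaw): # tool y axis in world at angle yaw (deg), z down
    a=np.radians(yaw); y=np.array([np.cos(a),np.sin(a),0]); z=np.array([0,0,-1.]); return np.column_stack([np.cross(y,z),y,z])
def delta(pos,yaw,s=None):
    s=s or sense(); R0=np.array(s["ee_rot"]); t=R0.T@(np.array(pos)-s["tcp_pos"])*1000
    Rt=down(yaw); best=min([R.from_matrix(R0.T@(Rt@R.from_euler('z',k).as_matrix())).as_rotvec() for k in (0,np.pi)],key=np.linalg.norm)
    print("d mm",t.round(1),"rot",best.round(4)); return t,best
def st():
    s=sense(); Rm=np.array(s["ee_rot"]); print("t",round(s["time_s"],2),"tcp",np.round(s["tcp_pos"],4),"yaw y",np.degrees(np.arctan2(Rm[1,1],Rm[0,1])).round(2),"z",Rm[:,2].round(3),"w",round(s["gripper_width"]*87,1),"gf",round(s["gripper_force"],1),"F",np.round(s["wrist_force"],1),"j",np.round(s["joints"],0))
E
python3 - <<'E'
from h import *
np.set_printoptions(precision=3,suppress=True)
c=calibration("wrist"); print(c)
st(); print(np.array(sense()["ee_rot"]))
delta([0.42,-0.25,0.40],-90); delta([0.42,-0.25,0.40],0)
E
```

```text
{'fx': 354.1838471750857, 'fy': 354.1838471750857, 'cx': 279.7230557324946, 'cy': 210.52920974558256, 'hand_eye': array([[-0.001, -0.96 , -0.281,  0.077],
       [ 1.   , -0.001,  0.001, -0.001],
       [-0.001, -0.281,  0.96 , -0.163],
       [ 0.   ,  0.   ,  0.   ,  1.   ]])}
t 1.1 tcp [ 0.137 -0.61   0.223] yaw y 102.65 z [-0. -0. -1.] w 87.0 gf 0.0 F [-0.1  0.3  0.4] j [-63.  22.   0.   0. -68. -15.]
[[-0.976 -0.219 -0.   ]
 [-0.219  0.976 -0.   ]
 [ 0.    -0.    -1.   ]]
d mm [-355.   289.1 -177.4] rot [-0.    -0.     0.221]
d mm [-355.   289.1 -177.4] rot [-0.   -0.   -1.35]
```

Run:
```python
from h import *
delta([0.46,-0.12,0.40],90)
```

```text
d mm [-422.6  407.1 -177.5] rot [-0.     -0.      0.2209]
```

>>> servo_tool:
  deltas:
    - {"tx": -422.6,"ty": 407.1,"tz": -177.5,"az": 0.2209}
    - {"tx": -422.6,"ty": 407.1,"tz": -177.5,"az": 0.2209}
    - {"tx": -422.6,"ty": 407.1,"tz": -177.5,"az": 0.2209}
    - {"tx": -422.6,"ty": 407.1,"tz": -177.5,"az": 0.2209}
    - {"tx": -422.6,"ty": 407.1,"tz": -177.5,"az": 0.2209}
    - {"tx": -422.6,"ty": 407.1,"tz": -177.5,"az": 0.2209}
    - {"tx": -422.6,"ty": 407.1,"tz": -177.5,"az": 0.2209}
    - {"tx": -422.6,"ty": 407.1,"tz": -177.5,"az": 0.2209}
    - {"tx": -422.6,"ty": 407.1,"tz": -177.5,"az": 0.2209}
    - {"tx": -422.6,"ty": 407.1,"tz": -177.5,"az": 0.2209}
    - {"tx": -422.6,"ty": 407.1,"tz": -177.5,"az": 0.2209}
    - {"tx": -422.6,"ty": 407.1,"tz": -177.5,"az": 0.2209}

```text
schema error: expected keys tx, ty, tz, ax, ay, az, claw
```

>>> servo_tool:
  deltas:
    - {}
    - {}
    - {}
    - {}

```text
schema error: expected keys tx, ty, tz, ax, ay, az, claw
```

Run:
```python
from h import *
st(); delta([0.46,-0.12,0.40],90)
```

```text
t 1.1 tcp [ 0.1369 -0.6098  0.2226] yaw y 102.65 z [-0. -0. -1.] w 87.0 gf 0.0 F [-0.1  0.3  0.4] j [-63.  22.   0.   0. -68. -15.]
d mm [-422.6  407.1 -177.5] rot [-0.     -0.      0.2209]
```

All seven keys are needed in every row.

>>> servo_tool:
  deltas:
    - {"tx": -422,"ty": 407,"tz": -177,"ax": 0,"ay": 0,"az": 0.221,"claw": 87}
    - {"tx": -422,"ty": 407,"tz": -177,"ax": 0,"ay": 0,"az": 0.221,"claw": 87}
    - {"tx": -422,"ty": 407,"tz": -177,"ax": 0,"ay": 0,"az": 0.221,"claw": 87}
    - {"tx": -422,"ty": 407,"tz": -177,"ax": 0,"ay": 0,"az": 0.221,"claw": 87}
    - {"tx": -422,"ty": 407,"tz": -177,"ax": 0,"ay": 0,"az": 0.221,"claw": 87}
    - {"tx": -422,"ty": 407,"tz": -177,"ax": 0,"ay": 0,"az": 0.221,"claw": 87}
    - {"tx": -422,"ty": 407,"tz": -177,"ax": 0,"ay": 0,"az": 0.221,"claw": 87}
    - {"tx": -422,"ty": 407,"tz": -177,"ax": 0,"ay": 0,"az": 0.221,"claw": 87}
    - {"tx": -422,"ty": 407,"tz": -177,"ax": 0,"ay": 0,"az": 0.221,"claw": 87}
    - {"tx": -422,"ty": 407,"tz": -177,"ax": 0,"ay": 0,"az": 0.221,"claw": 87}
    - {"tx": -422,"ty": 407,"tz": -177,"ax": 0,"ay": 0,"az": 0.221,"claw": 87}
    - {"tx": -422,"ty": 407,"tz": -177,"ax": 0,"ay": 0,"az": 0.221,"claw": 87}

```text
time_s: 2.1
tcp_pos: [0.4005, -0.2086, 0.3681]
ee_rot: [[-1.0, 0.0, 0.001], [0.0, 1.0, -0.0], [-0.001, -0.0, -1.0]]
wrist_force: [0.9, -1.1, -1.3]
gripper_width: 1.0
gripper_force: 0.0
```

Run:
```python
from h import *
st(); delta([0.46,-0.12,0.40],90)
```

```text
t 2.1 tcp [ 0.4005 -0.2086  0.3681] yaw y 90.0 z [ 0.001 -0.    -1.   ] w 87.0 gf 0.0 F [ 0.9 -1.1 -1.3] j [ -7.   0.  -7.   0. -83. -83.]
d mm [-59.5  88.6 -31.9] rot [-0.0002  0.0014 -0.    ]
```

>>> servo_tool:
  deltas:
    - {"tx": -40,"ty": 70,"tz": -25,"ax": 0,"ay": 0,"az": 0,"claw": 87}
    - {"tx": -40,"ty": 70,"tz": -25,"ax": 0,"ay": 0,"az": 0,"claw": 87}
    - {"tx": -40,"ty": 70,"tz": -25,"ax": 0,"ay": 0,"az": 0,"claw": 87}
    - {"tx": -40,"ty": 70,"tz": -25,"ax": 0,"ay": 0,"az": 0,"claw": 87}
    - {"tx": -40,"ty": 70,"tz": -25,"ax": 0,"ay": 0,"az": 0,"claw": 87}

```text
time_s: 2.52
tcp_pos: [0.4399, -0.1403, 0.3917]
ee_rot: [[-1.0, -0.001, -0.001], [-0.001, 1.0, 0.0], [0.001, 0.0, -1.0]]
wrist_force: [-0.3, -0.8, -0.8]
gripper_width: 0.997
gripper_force: 0.0
```

```bash
cat > look.py <<'E'
from h import *
import sys,pickle
np.set_printoptions(precision=3,suppress=True)
k=sys.argv[1]; labels=sys.argv[2].split(",") 
st(); c,T=cam("wrist"); im=capture("wrist"); cv2.imwrite(f"pics/w{k}.png",im)
out={}
for l in labels:
    for i,r in enumerate(trace(l,"wrist")[:3]):
        if r["confidence"]<.4: continue
        m=r["mask"].astype(np.uint8); vs,us=np.nonzero(m); 
        if len(us)==0: continue
        print(l,round(r["confidence"],2),"px",us.mean().round(1),vs.mean().round(1),"bbox",us.min(),us.max(),vs.min(),vs.max(),"z0",onz(c,T,us.mean(),vs.mean(),0.02)); out[l,i]=m
pickle.dump((c,T,im,out),open(f"w{k}.pkl","wb"))
E
python3 look.py 1 round_plate,square_plate,board,plinth,swan,beak,column,urn,round_block
```

```text
t 2.52 tcp [ 0.44  -0.14   0.392] yaw y 90.03 z [-0.001  0.    -1.   ] w 86.7 gf 0.0 F [-0.3 -0.8 -0.8] j [  3.   1.  -2.  -0. -86. -93.]
round_plate 0.91 px 282.8 269.5 bbox 255 312 246 291 z0 [ 0.62  -0.135  0.02 ]
square_plate 0.76 px 433.9 252.2 bbox 404 464 225 282 z0 [0.589 0.111 0.02 ]
board 0.82 px 351.2 245.8 bbox 240 472 206 291 z0 [ 0.578 -0.025  0.02 ]
board 0.51 px 373.8 161.1 bbox 348 399 137 185 z0 [0.441 0.002 0.02 ]
plinth 0.74 px 374.3 161.4 bbox 349 400 138 185 z0 [0.441 0.002 0.02 ]
column 0.83 px 273.9 61.0 bbox 242 305 25 96 z0 [ 0.301 -0.149  0.02 ]
column 0.56 px 272.2 157.3 bbox 248 297 130 185 z0 [ 0.435 -0.152  0.02 ]
urn 0.96 px 161.7 208.8 bbox 138 187 187 231 z0 [ 0.516 -0.326  0.02 ]
round_block 0.86 px 487.1 149.5 bbox 462 512 129 171 z0 [0.424 0.17  0.02 ]
```

>>> servo_tool:
  deltas:
    - {"tx": -10,"ty": 220,"tz": -10,"ax": 0,"ay": 0,"az": 0,"claw": 87}
    - {"tx": -10,"ty": 220,"tz": -10,"ax": 0,"ay": 0,"az": 0,"claw": 87}
    - {"tx": -10,"ty": 220,"tz": -10,"ax": 0,"ay": 0,"az": 0,"claw": 87}
    - {"tx": -10,"ty": 220,"tz": -10,"ax": 0,"ay": 0,"az": 0,"claw": 87}
    - {"tx": -10,"ty": 220,"tz": -10,"ax": 0,"ay": 0,"az": 0,"claw": 87}
    - {"tx": -10,"ty": 220,"tz": -10,"ax": 0,"ay": 0,"az": 0,"claw": 87}
    - {"tx": -10,"ty": 220,"tz": -10,"ax": 0,"ay": 0,"az": 0,"claw": 87}
    - {"tx": -10,"ty": 220,"tz": -10,"ax": 0,"ay": 0,"az": 0,"claw": 87}
    - {"tx": -10,"ty": 220,"tz": -10,"ax": 0,"ay": 0,"az": 0,"claw": 87}

```text
time_s: 3.77
tcp_pos: [0.4501, 0.0788, 0.4019]
ee_rot: [[-1.0, 0.001, -0.0], [0.001, 1.0, -0.0], [0.0, -0.0, -1.0]]
wrist_force: [-0.5, 0.7, 0.2]
gripper_width: 0.997
gripper_force: 0.0
```

```bash
python3 look.py 2 round_plate,square_plate,board,plinth,swan,beak,column,urn,round_block
python3 -c "
import cv2;import numpy as np
a=cv2.imread('pics/w1.png')[90:310,100:520];b=cv2.imread('pics/w2.png')[90:310,60:560]
cv2.imwrite('pics/w1c.png',cv2.resize(a,(798,418),interpolation=3));cv2.imwrite('pics/w2c.png',cv2.resize(b,(800,352),interpolation=3))"
```

```text
t 3.77 tcp [0.45  0.079 0.402] yaw y 89.95 z [-0. -0. -1.] w 86.7 gf 0.0 F [-0.5  0.7  0.2] j [  30.    1.   -2.    0.  -88. -120.]
round_plate 0.93 px 146.2 256.5 bbox 125 172 237 282 z0 [ 0.612 -0.144  0.02 ]
board 0.83 px 234.6 246.3 bbox 109 343 197 291 z0 [0.593 0.004 0.02 ]
plinth 0.75 px 226.3 153.4 bbox 203 249 130 177 z0 [ 0.441 -0.003  0.02 ]
plinth 0.4 px 341.0 142.0 bbox 319 362 120 164 z0 [0.424 0.171 0.02 ]
swan 0.62 px 458.6 198.5 bbox 433 486 162 235 z0 [0.513 0.362 0.02 ]
beak 0.96 px 458.3 199.1 bbox 432 485 162 236 z0 [0.514 0.362 0.02 ]
column 0.77 px 116.9 148.8 bbox 82 154 122 176 z0 [ 0.434 -0.17   0.02 ]
column 0.56 px 106.6 55.6 bbox 61 153 17 91 z0 [ 0.303 -0.167  0.02 ]
urn 0.56 px 24.3 199.6 bbox 0 55 178 222 z0 [ 0.513 -0.327  0.02 ]
```

View pics/w1c.png

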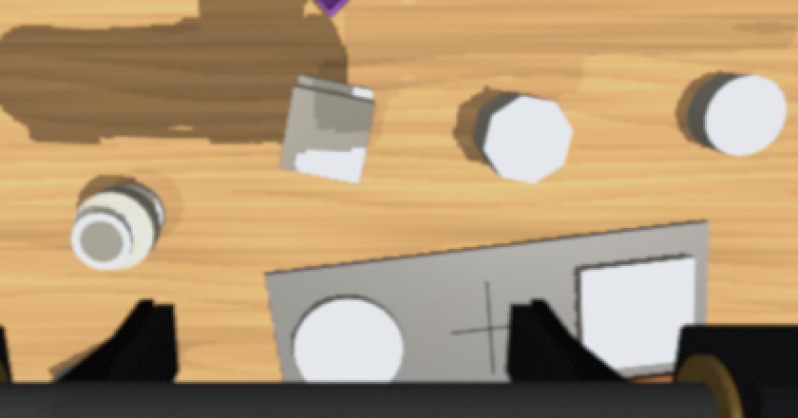

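View pics/w2c.png

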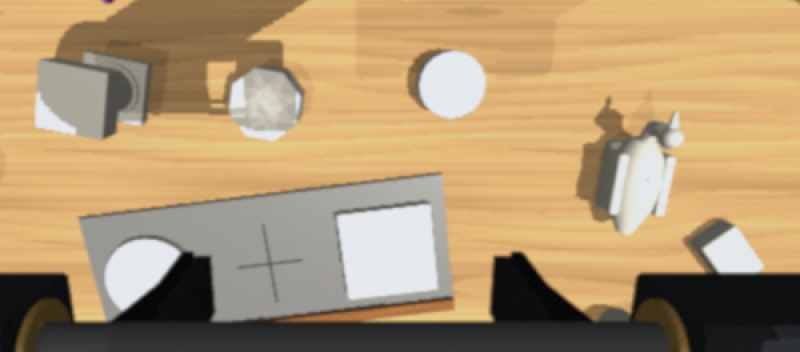

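The w1 crop shows the urn at (105,240), column (330,130), plinth (528,140), spare round block (745,115), the pencil cross (487,328) and the square plate (637,312). The w2 crop shows the swan at (640,180), with its head towards the robot at (675,128). I'll fit known shapes to the traced outlines in both views.

```bash
cat > fit.py <<'E'
from h import *
import pickle
from scipy.optimize import minimize
def poly(n,r,off): a=np.arange(n)*2*np.pi/n+off; return np.column_stack([r*np.cos(a),r*np.sin(a)])
def pr(xy,z0,z1): return np.vstack([np.column_stack([xy,np.full(len(xy),z)]) for z in (z0,z1)])
sq=lambda s: np.array([[-1,-1],[1,-1],[1,1],[-1,1]])*s/2
fr=lambda r0,r1,z0,z1: np.vstack([np.column_stack([poly(24,r,0),np.full(24,z)]) for r,z in ((r0,z0),(r1,z1))])
M={"plinth":[pr(poly(8,.031/np.cos(np.pi/8),np.pi/8),0,.05)],
"column":[pr(sq(.06),0,.015),pr(poly(24,.021,0),.015,.07),pr(sq(.056),.07,.1)],
"urn":[fr(.026,.026,0,.006),fr(.031,.031,.034,.056),fr(.022,.022,.076,.082),fr(.022,.031,.02,.034),fr(.031,.02,.056,.07)],
"round_plate":[pr(poly(40,.048,0),0,.01)],"square_plate":[pr(sq(.096),0,.01)]}
def render(parts,c,T,p,S=4,keepz=True):
    x,y,z,a=p; Rz=R.from_euler('z',a).as_matrix(); im=np.zeros((420*S,560*S),np.uint8); Ti=np.linalg.inv(T)
    for P in parts:
        q=(Ti[:3,:3]@((P@Rz.T+[x,y,z]).T)).T+Ti[:3,3]
        uv=np.column_stack([c["fx"]*q[:,0]/q[:,2]+c["cx"]+.5,c["fy"]*q[:,1]/q[:,2]+c["cy"]+.5])*S
        cv2.fillConvexPoly(im,cv2.convexHull(uv.round().astype(np.int32)),1)
    return cv2.resize(im*255,(560,420),interpolation=cv2.INTER_AREA)/255.
def fit(name,obs,p0,z0=0.,freez=False,clip=None):
    parts=M[name]
    def cost(v):
        p=[v[0]/1000,v[1]/1000,z0+(v[2]/1000 if freez else 0),np.radians(v[-1])]; e=0
        for c,T,m in obs:
            r=render(parts,c,T,p); mm=m.astype(float)
            if clip is not None: r=r[:clip]; mm=mm[:clip]
            e+=np.abs(r-mm).sum()/max(mm.sum(),1)
        return e
    v0=np.array([p0[0]*1000,p0[1]*1000]+([0.] if freez else [])+[p0[2]]); n=len(v0)
    sim=np.vstack([v0]+[v0+np.eye(n)[i]*(8 if i<n-1 else 12) for i in range(n)])
    s=minimize(cost,v0,method="Nelder-Mead",options=dict(initial_simplex=sim,xatol=.05,fatol=1e-5,maxiter=300)); return s.x.round(2),round(s.fun/len(obs),3)
E
cat > f1.py <<'E'
from fit import *
v1=pickle.load(open("w1.pkl","rb"));v2=pickle.load(open("w2.pkl","rb"))
def o(*ks): return [(v[0],v[1],v[3][k]) for v,k in zip((v1,v2),ks) if k]
print("plinth",fit("plinth",o(("plinth",0),("plinth",0)),(.436,0,10),freez=True),fit("plinth",o(("plinth",0),("plinth",0)),(.436,0,10)))
print("plinth2",fit("plinth",o(("plinth",0),("plinth",0)),(.436,0,-15)))
print("column",fit("column",o(("column",1),("column",0)),(.43,-.155,8),freez=True),fit("column",o(("column",1),("column",0)),(.43,-.155,8)))
print("urn",fit("urn",o(("urn",0),None),(.50,-.31,0)))
print("sq",fit("square_plate",o(("square_plate",0),None),(.589,.111,7),z0=.006))
print("rd",fit("round_plate",o(("round_plate",0),None),(.62,-.135,7),z0=.006))
cr=[ray(v1[0],v1[1],356.3,262.6),ray(v2[0],v2[1],228.1,255.6)]; print("cross",tri(cr),onz(v1[0],v1[1],356.3,262.6,.006),onz(v2[0],v2[1],228.1,255.6,.006))
f=lambda v,x,y,s,a,b,z:onz(v[0],v[1],a+x/s,b+y/s,z)
A,B=f(v1,265,272,1.9,100,90,.006),f(v1,707,221,1.9,100,90,.006); C,D=f(v2,79,217,1.6,60,90,.006),f(v2,441,174,1.6,60,90,.006)
for p,q in((A,B),(C,D)): d=q-p; print("front",p,q,np.linalg.norm(d),np.degrees(np.arctan2(-d[0],d[1])))
E
python3 f1.py
```

```text
plinth (array([ 4.397e+02, -1.230e+00, -4.000e-01,  3.438e+01]), np.float64(0.035)) (array([439.74,  -1.22,  34.34]), np.float64(0.036))
plinth2 (array([439.55,  -1.19, -10.52]), np.float64(0.036))
column (array([ 429.17, -150.89,    0.68,  -10.75]), np.float64(0.037)) (array([ 429.37, -151.17,  -11.44]), np.float64(0.034))
urn (array([ 509.16, -317.33,   -1.34]), np.float64(0.025))
sq (array([597.75, 114.81,   6.06]), np.float64(0.149))
rd (array([ 628.82, -135.72,    3.15]), np.float64(0.136))
cross [ 0.61698804 -0.01043789  0.00214078] [ 0.61428566 -0.01138572  0.006     ] [ 0.61623097 -0.00992815  0.006     ]
front [ 0.56152537 -0.20660425  0.006     ] [0.51585529 0.16892482 0.006     ] 0.3782959685301842 6.933992034140789
front [ 0.56192493 -0.20512078  0.006     ] [0.51642665 0.16930373 0.006     ] 0.37717874553863306 6.928341825053171
```

Run:
```python
from h import *
st(); delta([0.4397,-0.0012,0.11],79.5)
```

```text
t 4.27 tcp [0.4502 0.0793 0.402 ] yaw y 89.96 z [ 0.  0. -1.] w 87.2 gf 0.0 F [0.3 0.3 0.2] j [  30.    1.   -2.   -0.  -88. -120.]
d mm [ 10.4 -80.5 292. ] rot [1.000e-04 1.000e-04 1.826e-01]
```

>>> servo_tool:
  deltas:
    - {"tx": 10.4,"ty": -80.5,"tz": 100,"ax": 0,"ay": 0,"az": 0.1826,"claw": 87}
    - {"tx": 10.4,"ty": -80.5,"tz": 292,"ax": 0,"ay": 0,"az": 0.1826,"claw": 87}
    - {"tx": 10.4,"ty": -80.5,"tz": 292,"ax": 0,"ay": 0,"az": 0.1826,"claw": 87}
    - {"tx": 10.4,"ty": -80.5,"tz": 292,"ax": 0,"ay": 0,"az": 0.1826,"claw": 87}
    - {"tx": 10.4,"ty": -80.5,"tz": 292,"ax": 0,"ay": 0,"az": 0.1826,"claw": 87}
    - {"tx": 10.4,"ty": -80.5,"tz": 292,"ax": 0,"ay": 0,"az": 0.1826,"claw": 87}
    - {"tx": 10.4,"ty": -80.5,"tz": 292,"ax": 0,"ay": 0,"az": 0.1826,"claw": 87}
    - {"tx": 10.4,"ty": -80.5,"tz": 292,"ax": 0,"ay": 0,"az": 0.1826,"claw": 87}
    - {"tx": 10.4,"ty": -80.5,"tz": 292,"ax": 0,"ay": 0,"az": 0.1826,"claw": 87}
    - {"tx": 10.4,"ty": -80.5,"tz": 292,"ax": 0,"ay": 0,"az": 0.1826,"claw": 87}
    - {"tx": 10.4,"ty": -80.5,"tz": 292,"ax": 0,"ay": 0,"az": 0.1826,"claw": 87}

```text
time_s: 5.18
tcp_pos: [0.4414, -0.0004, 0.1115]
ee_rot: [[-0.983, 0.181, 0.003], [0.181, 0.983, 0.001], [-0.003, 0.001, -1.0]]
wrist_force: [0.1, 0.7, 0.1]
gripper_width: 1.0
gripper_force: 0.0
```

Run:
```python
from h import *
st(); delta([0.4397,-0.0012,0.012],79.5)
```

```text
t 5.18 tcp [ 4.414e-01 -4.000e-04  1.115e-01] yaw y 79.57 z [ 0.003  0.001 -1.   ] w 87.0 gf 0.0 F [0.1 0.7 0.1] j [  21.   11.  -33.    0.  -45. -122.]
d mm [ 1.9 -1.3 99.5] rot [0.0013 0.0033 0.0012]
```

>>> servo_tool:
  deltas:
    - {"tx": 0,"ty": 0,"tz": 35,"ax": 0,"ay": 0,"az": 0,"claw": 87}
    - {"tx": 0,"ty": 0,"tz": 70,"ax": 0,"ay": 0,"az": 0,"claw": 87}
    - {"tx": 0,"ty": 0,"tz": 98,"ax": 0,"ay": 0,"az": 0,"claw": 87}
    - {"tx": 0,"ty": 0,"tz": 98,"ax": 0,"ay": 0,"az": 0,"claw": 87}
    - {"tx": 0,"ty": 0,"tz": 98,"ax": 0,"ay": 0,"az": 0,"claw": 87}
    - {"tx": 0,"ty": 0,"tz": 98,"ax": 0,"ay": 0,"az": 0,"claw": 40}
    - {"tx": 0,"ty": 0,"tz": 98,"ax": 0,"ay": 0,"az": 0,"claw": 40}
    - {"tx": 0,"ty": 0,"tz": 98,"ax": 0,"ay": 0,"az": 0,"claw": 40}
    - {"tx": 0,"ty": 0,"tz": 98,"ax": 0,"ay": 0,"az": 0,"claw": 40}
    - {"tx": 0,"ty": 0,"tz": 98,"ax": 0,"ay": 0,"az": 0,"claw": 40}
    - {"tx": 0,"ty": 0,"tz": 98,"ax": 0,"ay": 0,"az": 0,"claw": 40}

```text
time_s: 6.1
tcp_pos: [0.4404, -0.0007, 0.0129]
ee_rot: [[-0.983, 0.182, 0.002], [0.182, 0.983, 0.001], [-0.002, 0.001, -1.0]]
wrist_force: [-1.1, 0.1, 8.4]
gripper_width: 0.709
gripper_force: 30.0
```

Run:
```python
from h import *
st(); delta([0.6148,-0.0106,0.10],96.93)
```

```text
t 6.1 tcp [ 0.4404 -0.0007  0.0129] yaw y 79.54 z [ 0.002  0.001 -1.   ] w 61.7 gf 30.0 F [-1.1  0.1  8.4] j [  21.   21.  -40.    0.  -29. -122.]
d mm [-173.5   22.   -86.8] rot [ 0.0006  0.0017 -0.3035]
```

>>> servo_tool:
  deltas:
    - {"tx": 0,"ty": 0,"tz": -20,"ax": 0,"ay": 0,"az": 0,"claw": 40}
    - {"tx": 0,"ty": 0,"tz": -50,"ax": 0,"ay": 0,"az": 0,"claw": 40}
    - {"tx": -30,"ty": 4,"tz": -80,"ax": 0,"ay": 0,"az": -0.05,"claw": 40}
    - {"tx": -60,"ty": 8,"tz": -88,"ax": 0,"ay": 0,"az": -0.1,"claw": 40}
    - {"tx": -90,"ty": 12,"tz": -88,"ax": 0,"ay": 0,"az": -0.16,"claw": 40}
    - {"tx": -120,"ty": 16,"tz": -88,"ax": 0,"ay": 0,"az": -0.22,"claw": 40}
    - {"tx": -150,"ty": 20,"tz": -88,"ax": 0,"ay": 0,"az": -0.27,"claw": 40}
    - {"tx": -173.8,"ty": 22.6,"tz": -88,"ax": 0,"ay": 0,"az": -0.3042,"claw": 40}
    - {"tx": -173.8,"ty": 22.6,"tz": -88,"ax": 0,"ay": 0,"az": -0.3042,"claw": 40}
    - {"tx": -173.8,"ty": 22.6,"tz": -88,"ax": 0,"ay": 0,"az": -0.3042,"claw": 40}
    - {"tx": -173.8,"ty": 22.6,"tz": -88,"ax": 0,"ay": 0,"az": -0.3042,"claw": 40}
    - {"tx": -173.8,"ty": 22.6,"tz": -88,"ax": 0,"ay": 0,"az": -0.3042,"claw": 40}

```text
time_s: 7.1
tcp_pos: [0.6135, -0.0104, 0.0998]
ee_rot: [[-0.993, -0.121, -0.001], [-0.121, 0.993, -0.0], [0.001, 0.0, -1.0]]
wrist_force: [-0.2, 0.7, 0.2]
gripper_width: 0.709
gripper_force: 30.0
```

```bash
python3 look.py 3 plinth
python3 - <<'E'
from fit import *
delta([0.6148,-0.0106,0.10],96.93)
c,T,im,o=pickle.load(open("w3.pkl","rb"))
if ("plinth",0) in o: print(fit("plinth",[(c,T,o["plinth",0])],(.6148,-.0106,6.9),z0=.088))
im=capture("side"); cv2.imwrite("pics/s3.png",cv2.resize(im[120:300,150:400],(800,576),interpolation=3))
E
```

```text
t 7.1 tcp [ 0.614 -0.01   0.1  ] yaw y 96.94 z [-0.001 -0.    -1.   ] w 61.7 gf 30.0 F [-0.2  0.7  0.2] j [ 14.  27. -10.  -0. -53. -97.]
plinth 0.96 px 279.4 276.7 bbox 200 358 200 357 z0 [ 0.659 -0.006  0.02 ]
d mm [-0.9 -0.5  0.2] rot [ 0.0001 -0.0003  0.0007]
(array([612.09, -11.25,   8.39]), np.float64(0.417))
```

View pics/w3.png

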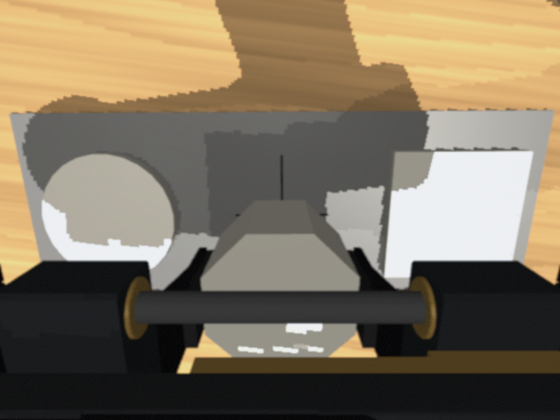

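Run:
```python
from fit import *
np.set_printoptions(precision=4,suppress=True)
c,T,im,o=pickle.load(open("w3.pkl","rb"))
a=np.radians(6.93); ex=np.array([np.cos(a),np.sin(a),0]); ey=np.array([-np.sin(a),np.cos(a),0])
for u,v,z in((253,200,.087),(312,200,.087)): p=onz(c,T,u,v,z); print("bottom front",p,(p-[.6148,-.0106,0])@ex,(p-[.6148,-.0106,0])@ey)
print("cross",onz(c,T,282,214,.006))
l=onz(c,T,12,114,.006);r=onz(c,T,552,111,.006);d=r-l;print("front",l,r,np.linalg.norm(d),np.degrees(np.arctan2(-d[0],d[1])),(l+r)/2+.075*ex)
g=cv2.cvtColor(im,cv2.COLOR_BGR2GRAY)
print("col profile u=268",g[190:245,268]); print("row v=214 at", g[205:222,238])
print("row profile v=180",g[180,270:295])
for n in("round_plate","square_plate"):
    for r in trace(n,"wrist")[:1]: print(n,r["confidence"]); o[n,0]=r["mask"]
pickle.dump((c,T,im,o),open("w3.pkl","wb"))
print(fit("round_plate",[(c,T,o["round_plate",0])],(.6288,-.1357,7),z0=.006,clip=235),fit("square_plate",[(c,T,o["square_plate",0])],(.598,.115,7),z0=.006,clip=270))
```

```text
bottom front [ 0.5838 -0.0282  0.087 ] -0.03289174105036784 -0.013768085307707732
bottom front [0.5802 0.0017 0.087 ] -0.032871022761992275 0.016422364863885833
cross [ 0.6137 -0.009   0.006 ]
front [ 0.5639 -0.2051  0.006 ] [0.5166 0.1688 0.006 ] 0.3769547723136689 7.210608134737053 [ 0.6147 -0.0091  0.006 ]
col profile u=268 [ 83  84  83  84  83  83  83  82  83  85  90  95  97  97  97  96  97  97
  98  98  98  97  97  97  98  97  97  97  97  97  97  98  98  98  97  97
  97  97  97  97  97  97  98 109 129 144 148 148 148 148 147 148 147 147
 148]
row v=214 at [82 82 81 82 81 82 83 82 72 51 49 72 89 94 96 95 94]
row profile v=180 [84 84 85 83 85 85 84 84 84 78 62 42 48 70 82 85 84 85 84 85 84 85 84 85
 84]
round_plate 0.95
square_plate 0.95
(array([ 630.03, -135.34,   13.71]), np.float64(0.014)) (array([598.12, 115.48,   7.15]), np.float64(0.073))
```

>>> servo_tool:
  deltas:
    - {"tx": -0.4,"ty": 0.9,"tz": 25,"ax": 0,"ay": 0,"az": -0.003,"claw": 40}
    - {"tx": -0.4,"ty": 0.9,"tz": 50,"ax": 0,"ay": 0,"az": -0.003,"claw": 40}
    - {"tx": -0.4,"ty": 0.9,"tz": 68,"ax": 0,"ay": 0,"az": -0.003,"claw": 40}
    - {"tx": -0.4,"ty": 0.9,"tz": 75,"ax": 0,"ay": 0,"az": -0.003,"claw": 40}
    - {"tx": -0.4,"ty": 0.9,"tz": 78,"ax": 0,"ay": 0,"az": -0.003,"claw": 40}
    - {"tx": -0.4,"ty": 0.9,"tz": 80,"ax": 0,"ay": 0,"az": -0.003,"claw": 40}
    - {"tx": -0.4,"ty": 0.9,"tz": 80.5,"ax": 0,"ay": 0,"az": -0.003,"claw": 40}
    - {"tx": -0.4,"ty": 0.9,"tz": 81,"ax": 0,"ay": 0,"az": -0.003,"claw": 40}
    - {"tx": -0.4,"ty": 0.9,"tz": 81,"ax": 0,"ay": 0,"az": -0.003,"claw": 40}

```text
time_s: 8.1
tcp_pos: [0.6157, -0.0092, 0.02]
ee_rot: [[-0.992, -0.124, 0.002], [-0.124, 0.992, 0.0], [-0.002, 0.0, -1.0]]
wrist_force: [-0.1, 0.4, -0.6]
gripper_width: 0.707
gripper_force: 30.0
```

>>> servo_tool:
  deltas:
    - {"tx": 0,"ty": 0,"tz": 0.7,"ax": 0,"ay": 0,"az": 0,"claw": 40}
    - {"tx": 0,"ty": 0,"tz": 0.7,"ax": 0,"ay": 0,"az": 0,"claw": 40}
    - {"tx": 0,"ty": 0,"tz": 0.7,"ax": 0,"ay": 0,"az": 0,"claw": 40}

```text
time_s: 8.35
tcp_pos: [0.6156, -0.0093, 0.019]
ee_rot: [[-0.992, -0.124, 0.001], [-0.124, 0.992, 0.0], [-0.001, -0.0, -1.0]]
wrist_force: [-0.0, 0.7, 2.1]
gripper_width: 0.709
gripper_force: 30.0
```

Contact with the board shows as about 2 N upwards. I'll release and lift.

>>> servo_tool:
  deltas:
    - {"tx": 0,"ty": 0,"tz": 0,"ax": 0,"ay": 0,"az": 0,"claw": 87}
    - {"tx": 0,"ty": 0,"tz": 0,"ax": 0,"ay": 0,"az": 0,"claw": 87}
    - {"tx": 0,"ty": 0,"tz": 0,"ax": 0,"ay": 0,"az": 0,"claw": 87}
    - {"tx": 0,"ty": 0,"tz": 0,"ax": 0,"ay": 0,"az": 0,"claw": 87}
    - {"tx": 0,"ty": 0,"tz": -20,"ax": 0,"ay": 0,"az": 0,"claw": 87}
    - {"tx": 0,"ty": 0,"tz": -60,"ax": 0,"ay": 0,"az": 0,"claw": 87}
    - {"tx": 0,"ty": 0,"tz": -100,"ax": 0,"ay": 0,"az": 0,"claw": 87}
    - {"tx": 20,"ty": 0,"tz": -140,"ax": 0,"ay": 0,"az": 0,"claw": 87}
    - {"tx": 60,"ty": 0,"tz": -180,"ax": 0,"ay": 0,"az": 0,"claw": 87}
    - {"tx": 60,"ty": 0,"tz": -180,"ax": 0,"ay": 0,"az": 0,"claw": 87}
    - {"tx": 60,"ty": 0,"tz": -180,"ax": 0,"ay": 0,"az": 0,"claw": 87}
    - {"tx": 60,"ty": 0,"tz": -180,"ax": 0,"ay": 0,"az": 0,"claw": 87}

```text
time_s: 9.35
tcp_pos: [0.5555, -0.0167, 0.1993]
ee_rot: [[-0.992, -0.124, 0.003], [-0.124, 0.992, 0.001], [-0.003, 0.001, -1.0]]
wrist_force: [0.3, 0.2, -0.1]
gripper_width: 1.001
gripper_force: 0.0
```

```bash
python3 look.py 4 plinth,square_plate,round_plate
python3 - <<'E'
from fit import *
c,T,im,o=pickle.load(open("w4.pkl","rb"))
print(fit("plinth",[(c,T,o["plinth",0])],(.6148,-.0106,6.9),z0=.006),fit("plinth",[(c,T,o["plinth",0])],(.6148,-.0106,6.9),z0=.006,clip=250))
for n,g in(("round_plate",(.63,-.1353,7)),("square_plate",(.598,.1155,7))):
    if (n,0) in o: print(n,[fit(n,[(c,T,o[n,0])],g,z0=.006,clip=k) for k in (240,420)])
delta([.50,.34,.3],90)
cv2.imwrite("pics/w4c.png",cv2.resize(im[50:320,30:530],(800,432),interpolation=3))
E
```

```text
t 9.35 tcp [ 0.555 -0.017  0.199] yaw y 97.13 z [ 0.003  0.001 -1.   ] w 87.1 gf 0.0 F [ 0.3  0.2 -0.1] j [ 15.  16. -12.  -0. -62. -98.]
plinth 0.74 px 279.4 251.1 bbox 247 312 212 289 z0 [ 0.622 -0.009  0.02 ]
square_plate 0.93 px 402.1 233.3 bbox 351 452 196 283 z0 [0.587 0.114 0.02 ]
round_plate 0.77 px 156.4 233.9 bbox 112 206 197 278 z0 [ 0.619 -0.136  0.02 ]
round_plate 0.62 px 279.7 251.0 bbox 247 313 212 289 z0 [ 0.622 -0.009  0.02 ]
(array([615.43, -10.05,   7.64]), np.float64(0.023)) (array([615.52,  -9.94,   7.5 ]), np.float64(0.021))
round_plate [(array([ 630.3 , -135.83,   14.  ]), np.float64(0.015)), (array([ 629.73, -135.73,   16.28]), np.float64(0.231))]
square_plate [(array([599.14, 115.78,   7.53]), np.float64(0.016)), (array([598.35, 115.52,   7.08]), np.float64(0.213))]
d mm [  11.1  360.9 -103.7] rot [-0.0004 -0.0032  0.1243]
```

View pics/w4c.png

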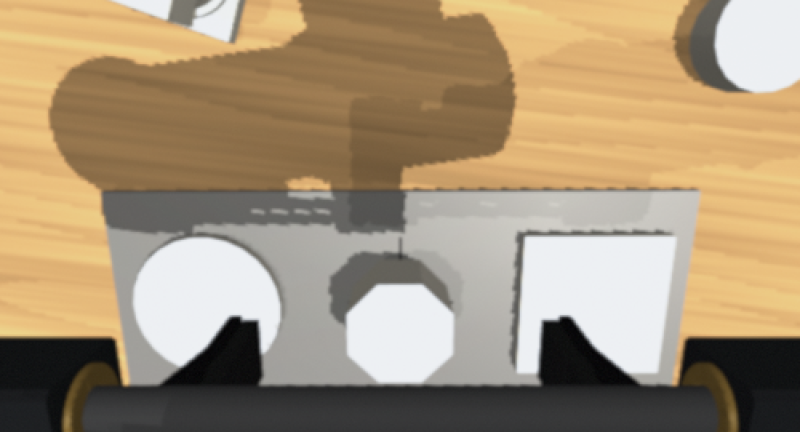

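The w4 crop shows the plinth standing centred on the cross at (400,332), between the plates and square to the board. The swan is next.

>>> servo_tool:
  deltas:
    - {"tx": 11,"ty": 361,"tz": -60,"ax": 0,"ay": 0,"az": 0.124,"claw": 87}
    - {"tx": 11,"ty": 361,"tz": -60,"ax": 0,"ay": 0,"az": 0.124,"claw": 87}
    - {"tx": 11,"ty": 361,"tz": -60,"ax": 0,"ay": 0,"az": 0.124,"claw": 87}
    - {"tx": 11,"ty": 361,"tz": -60,"ax": 0,"ay": 0,"az": 0.124,"claw": 87}
    - {"tx": 11,"ty": 361,"tz": -60,"ax": 0,"ay": 0,"az": 0.124,"claw": 87}
    - {"tx": 11,"ty": 361,"tz": -60,"ax": 0,"ay": 0,"az": 0.124,"claw": 87}
    - {"tx": 11,"ty": 361,"tz": -60,"ax": 0,"ay": 0,"az": 0.124,"claw": 87}
    - {"tx": 11,"ty": 361,"tz": -60,"ax": 0,"ay": 0,"az": 0.124,"claw": 87}
    - {"tx": 11,"ty": 361,"tz": -60,"ax": 0,"ay": 0,"az": 0.124,"claw": 87}
    - {"tx": 11,"ty": 361,"tz": -60,"ax": 0,"ay": 0,"az": 0.124,"claw": 87}
    - {"tx": 11,"ty": 361,"tz": -60,"ax": 0,"ay": 0,"az": 0.124,"claw": 87}
    - {"tx": 11,"ty": 361,"tz": -60,"ax": 0,"ay": 0,"az": 0.124,"claw": 87}

```text
time_s: 10.55
tcp_pos: [0.4996, 0.34, 0.2564]
ee_rot: [[-1.0, -0.001, -0.002], [-0.001, 1.0, -0.003], [0.002, -0.002, -1.0]]
wrist_force: [-0.1, 0.3, -0.3]
gripper_width: 1.0
gripper_force: 0.0
```

```bash
python3 look.py 5 swan,beak
python3 - <<'E'
import cv2
im=cv2.imread("pics/w5.png"); cv2.imwrite("pics/w5c.png",cv2.resize(im[60:260,180:430],(750,600),interpolation=3))
E
```

```text
t 10.55 tcp [0.5   0.34  0.256] yaw y 90.04 z [-0.002 -0.003 -1.   ] w 87.0 gf 0.0 F [-0.1  0.3 -0.3] j [  50.   19.    1.   -0.  -72. -140.]
swan 0.69 px 292.8 191.6 bbox 267 319 130 240 z0 [0.516 0.354 0.02 ]
beak 0.6 px 292.7 191.3 bbox 267 319 129 240 z0 [0.515 0.354 0.02 ]
```

View pics/w5c.png

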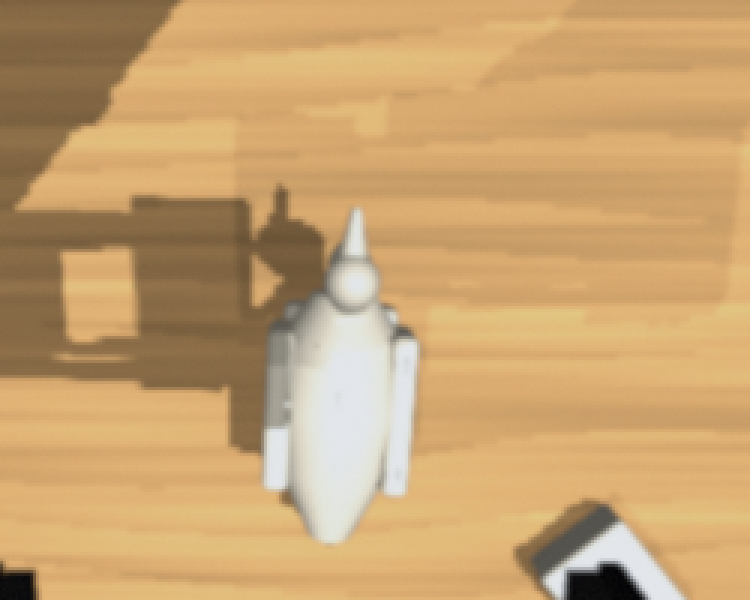

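The swan stands with its beak tip at crop (357,207) and its tail at (330,543), so it looks roughly towards the robot. The wing outer edges run from (270,322) to (262,490) and from (419,338) to (408,496).

Run:
```python
from fit import *
np.set_printoptions(precision=4,suppress=True)
c,T,im,o=pickle.load(open("w5.pkl","rb"))
f=lambda x,y,z:onz(c,T,180+x/3-.33,60+y/3-.33,z)
L0,L1,R0,R1=f(270,322,.048),f(262,490,.048),f(419,338,.048),f(408,496,.048); bk=f(357,207,.076); tl=f(330,543,.05)
ang=lambda d: np.degrees(np.arctan2(d[1],d[0]))
for n,a,b in(("L",L0,L1),("R",R0,R1),("front",R0,L0),("back",R1,L1),("axis",bk,tl)): d=b-a; print(n,a,b,np.linalg.norm(d),ang(d))
print("ctr",(L0+L1+R0+R1)/4,"from beak/tail", bk,tl)
from scipy.optimize import least_squares
pts=[(np.array([-.03,-.027,.048]),L0,(270,322)),(np.array([.03,-.027,.048]),L1,(262,490)),(np.array([-.03,.027,.048]),R0,(419,338)),(np.array([.03,.027,.048]),R1,(408,496)),(np.array([-.075,0,.076]),bk,(357,207))]
def res(v):
    M=R.from_euler('z',v[3]).as_matrix(); return np.concatenate([proj(c,T,M@P+v[:3])-[180+x/3-.33,60+y/3-.33] for P,_,(x,y) in pts])
for fz in(0,1):
    s=least_squares(lambda v:res(np.array([v[0],v[1],v[2]*fz,v[3]])),[.515,.355,0,0]); print(s.x,np.degrees(s.x[3]),s.fun.round(1))
```

```text
L [0.4827 0.3285 0.048 ] [0.5448 0.3251 0.048 ] 0.06218279797540208 -3.157456032404142
R [0.4884 0.381  0.048 ] [0.5471 0.3788 0.048 ] 0.05876459660477197 -2.1574328716463302
front [0.4884 0.381  0.048 ] [0.4827 0.3285 0.048 ] 0.05281458219910349 -96.14543427950696
back [0.5471 0.3788 0.048 ] [0.5448 0.3251 0.048 ] 0.053772613499545575 -92.4391526494406
axis [0.4417 0.3571 0.076 ] [0.5648 0.3502 0.05  ] 0.1259792425197503 -3.1972215703191575
ctr [0.5157 0.3533 0.048 ] from beak/tail [0.4417 0.3571 0.076 ] [0.5648 0.3502 0.05  ]
[ 0.5159  0.3532  0.     -0.0553] -3.169841186907772 [-0.5  1.7 -0.4 -0.3  0.8 -0.8 -0.3  0.3  0.3 -0.7]
[ 0.5165  0.3533 -0.0027 -0.0554] -3.1767009979058987 [-0.3  1.8 -0.2 -0.6  0.6 -0.8 -0.4 -0.1  0.3 -0.3]
```

Run:
```python
from h import *
delta([0.5159,0.3532,0.12],86.83)
```

```text
d mm [-15.9  14.6 137.6] rot [-0.0012 -0.0009  0.0541]
```

>>> servo_tool:
  deltas:
    - {"tx": -15.9,"ty": 14.6,"tz": 40,"ax": 0,"ay": 0,"az": 0.054,"claw": 87}
    - {"tx": -15.9,"ty": 14.6,"tz": 80,"ax": 0,"ay": 0,"az": 0.054,"claw": 87}
    - {"tx": -15.9,"ty": 14.6,"tz": 115,"ax": 0,"ay": 0,"az": 0.054,"claw": 87}
    - {"tx": -15.9,"ty": 14.6,"tz": 137,"ax": 0,"ay": 0,"az": 0.054,"claw": 87}
    - {"tx": -15.9,"ty": 14.6,"tz": 137,"ax": 0,"ay": 0,"az": 0.054,"claw": 87}
    - {"tx": -15.9,"ty": 14.6,"tz": 137,"ax": 0,"ay": 0,"az": 0.054,"claw": 87}
    - {"tx": -15.9,"ty": 14.6,"tz": 137,"ax": 0,"ay": 0,"az": 0.054,"claw": 87}
    - {"tx": -15.9,"ty": 14.6,"tz": 137,"ax": 0,"ay": 0,"az": 0.054,"claw": 87}

```text
time_s: 11.37
tcp_pos: [0.5171, 0.3554, 0.1241]
ee_rot: [[-0.999, 0.054, 0.004], [0.054, 0.999, 0.003], [-0.004, 0.004, -1.0]]
wrist_force: [1.4, 0.2, -0.2]
gripper_width: 1.0
gripper_force: 0.0
```

Run:
```python
from h import *
st(); delta([0.5159,0.3532,0.020],86.83)
```

```text
t 11.37 tcp [0.5171 0.3554 0.1241] yaw y 86.92 z [ 0.004  0.003 -1.   ] w 87.0 gf 0.0 F [ 1.4  0.2 -0.2] j [  49.   27.   -7.    0.  -56. -142.]
d mm [  1.4  -2.7 104.1] rot [0.0036 0.0036 0.0016]
```

>>> servo_tool:
  deltas:
    - {"tx": 0.5,"ty": -1,"tz": 30,"ax": 0,"ay": 0,"az": 0,"claw": 87}
    - {"tx": 0.5,"ty": -1,"tz": 60,"ax": 0,"ay": 0,"az": 0,"claw": 87}
    - {"tx": 0.5,"ty": -1,"tz": 90,"ax": 0,"ay": 0,"az": 0,"claw": 87}
    - {"tx": 0.5,"ty": -1,"tz": 101,"ax": 0,"ay": 0,"az": 0,"claw": 87}
    - {"tx": 0.5,"ty": -1,"tz": 102,"ax": 0,"ay": 0,"az": 0,"claw": 87}
    - {"tx": 0.5,"ty": -1,"tz": 102,"ax": 0,"ay": 0,"az": 0,"claw": 87}
    - {"tx": 0.5,"ty": -1,"tz": 102,"ax": 0,"ay": 0,"az": 0,"claw": 87}
    - {"tx": 0.5,"ty": -1,"tz": 102,"ax": 0,"ay": 0,"az": 0,"claw": 87}

```text
time_s: 12.03
tcp_pos: [0.5164, 0.3549, 0.0217]
ee_rot: [[-0.999, 0.053, 0.003], [0.053, 0.999, 0.003], [-0.003, 0.003, -1.0]]
wrist_force: [0.2, -0.0, 0.1]
gripper_width: 0.999
gripper_force: 0.0
```

Run:
```python
from h import *
st(); delta([0.5159,0.3532,0.020],86.83)
```

```text
t 12.03 tcp [0.5164 0.3549 0.0217] yaw y 86.96 z [ 0.003  0.003 -1.   ] w 86.9 gf 0.0 F [ 0.2 -0.   0.1] j [  49.   33.  -13.    0.  -44. -142.]
d mm [ 0.4 -1.8  1.7] rot [0.0034 0.0031 0.0022]
```

>>> servo_tool:
  deltas:
    - {"tx": 0.3,"ty": -1.5,"tz": 1,"ax": 0,"ay": 0,"az": 0,"claw": 87}
    - {"tx": 0.3,"ty": -1.5,"tz": 1,"ax": 0,"ay": 0,"az": 0,"claw": 70}
    - {"tx": 0.3,"ty": -1.5,"tz": 1,"ax": 0,"ay": 0,"az": 0,"claw": 60}
    - {"tx": 0.3,"ty": -1.5,"tz": 1,"ax": 0,"ay": 0,"az": 0,"claw": 50}
    - {"tx": 0.3,"ty": -1.5,"tz": 1,"ax": 0,"ay": 0,"az": 0,"claw": 35}
    - {"tx": 0.3,"ty": -1.5,"tz": 1,"ax": 0,"ay": 0,"az": 0,"claw": 35}
    - {"tx": 0.3,"ty": -1.5,"tz": 1,"ax": 0,"ay": 0,"az": 0,"claw": 35}
    - {"tx": 0.3,"ty": -1.5,"tz": 1,"ax": 0,"ay": 0,"az": 0,"claw": 35}
    - {"tx": 0.3,"ty": -1.5,"tz": 1,"ax": 0,"ay": 0,"az": 0,"claw": 35}

```text
time_s: 12.78
tcp_pos: [0.5148, 0.3523, 0.0182]
ee_rot: [[-0.999, 0.053, 0.0], [0.053, 0.999, 0.0], [-0.0, 0.0, -1.0]]
wrist_force: [0.0, 0.1, -0.2]
gripper_width: 0.618
gripper_force: 30.0
```

Run:
```python
from h import *
st(); delta([0.6155,-0.010,0.16],97.12)
```

```text
t 12.78 tcp [0.5148 0.3523 0.0182] yaw y 86.94 z [ 0.  0. -1.] w 53.8 gf 30.0 F [ 0.   0.1 -0.2] j [  49.   34.  -13.    0.  -43. -142.]
d mm [-120.  -356.4 -141.8] rot [ 1.000e-04  1.000e-04 -1.777e-01]
```

>>> servo_tool:
  deltas:
    - {"tx": 0,"ty": 0,"tz": -15,"ax": 0,"ay": 0,"az": 0,"claw": 35}
    - {"tx": 0,"ty": 0,"tz": -45,"ax": 0,"ay": 0,"az": 0,"claw": 35}
    - {"tx": 0,"ty": 0,"tz": -80,"ax": 0,"ay": 0,"az": 0,"claw": 35}
    - {"tx": -5,"ty": -15,"tz": -115,"ax": 0,"ay": 0,"az": 0,"claw": 35}
    - {"tx": -15,"ty": -45,"tz": -142,"ax": 0,"ay": 0,"az": -0.03,"claw": 35}
    - {"tx": -27,"ty": -80,"tz": -142,"ax": 0,"ay": 0,"az": -0.05,"claw": 35}
    - {"tx": -39,"ty": -116,"tz": -142,"ax": 0,"ay": 0,"az": -0.08,"claw": 35}
    - {"tx": -51,"ty": -152,"tz": -142,"ax": 0,"ay": 0,"az": -0.1,"claw": 35}
    - {"tx": -63,"ty": -188,"tz": -142,"ax": 0,"ay": 0,"az": -0.13,"claw": 35}
    - {"tx": -75,"ty": -223,"tz": -142,"ax": 0,"ay": 0,"az": -0.15,"claw": 35}
    - {"tx": -85,"ty": -255,"tz": -142,"ax": 0,"ay": 0,"az": -0.1777,"claw": 35}
    - {"tx": -94,"ty": -280,"tz": -142,"ax": 0,"ay": 0,"az": -0.1777,"claw": 35}

```text
time_s: 13.78
tcp_pos: [0.5935, 0.065, 0.1601]
ee_rot: [[-0.992, -0.123, -0.001], [-0.123, 0.992, -0.0], [0.001, -0.0, -1.0]]
wrist_force: [0.5, -0.9, -0.4]
gripper_width: 0.617
gripper_force: 30.0
```

>>> servo_tool:
  deltas:
    - {"tx": -10,"ty": -32,"tz": 0,"ax": 0,"ay": 0,"az": 0,"claw": 35}
    - {"tx": -15,"ty": -60,"tz": 0,"ax": 0,"ay": 0,"az": 0,"claw": 35}
    - {"tx": -15,"ty": -60,"tz": 0,"ax": 0,"ay": 0,"az": 0,"claw": 35}
    - {"tx": -15,"ty": -60,"tz": 0,"ax": 0,"ay": 0,"az": 0,"claw": 35}
    - {"tx": -15,"ty": -60,"tz": 0,"ax": 0,"ay": 0,"az": 0,"claw": 35}

```text
time_s: 14.2
tcp_pos: [0.6156, 0.01, 0.1599]
ee_rot: [[-0.992, -0.123, -0.001], [-0.123, 0.992, 0.0], [0.001, 0.0, -1.0]]
wrist_force: [-1.0, 0.0, -0.3]
gripper_width: 0.615
gripper_force: 30.0
```

```bash
python3 look.py 6 swan
python3 - <<'E'
from h import *
delta([0.6155,-0.010,0.16],97.12)
E
```

```text
t 14.2 tcp [0.616 0.01  0.16 ] yaw y 97.09 z [-0.001  0.    -1.   ] w 53.5 gf 30.0 F [-1.   0.  -0.3] j [ 16.  24.  -6.  -0. -60. -99.]
swan 0.57 px 279.5 257.0 bbox 214 345 122 356 z0 [0.671 0.016 0.02 ]
d mm [  2.7 -20.7   0.2] rot [ 0.0001 -0.0003  0.0011]
```

View pics/w6.png

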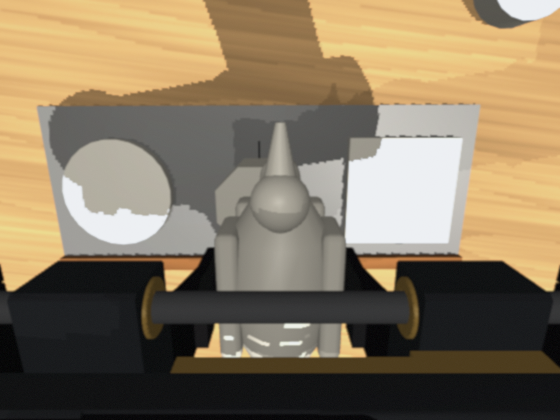

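The swan is held straight, beak tip at (280,122), pointing over the board's front edge.

Run:
```python
from fit import *
np.set_printoptions(precision=4,suppress=True)
c,T,im,o=pickle.load(open("w6.pkl","rb"))
H=np.array(c["hand_eye"]); W=T@np.linalg.inv(H); iW=np.linalg.inv(W)
z0=W[2,3]-.0182
for u,v,h in((280,122,.076),(217,222,.048),(343,222,.048)):
    print("tool",(iW@np.append(onz(c,T,u,v,z0+h),1))[:3])
```

```text
tool [ 0.0731 -0.0004 -0.0577]
tool [ 0.0337 -0.0253 -0.0298]
tool [ 0.0337  0.0245 -0.0298]
```

>>> servo_tool:
  deltas:
    - {"tx": 2,"ty": -11,"tz": 0,"ax": 0,"ay": 0,"az": 0,"claw": 35}
    - {"tx": 3.5,"ty": -20.7,"tz": 10,"ax": 0,"ay": 0,"az": 0.001,"claw": 35}
    - {"tx": 3.5,"ty": -20.7,"tz": 30,"ax": 0,"ay": 0,"az": 0.001,"claw": 35}
    - {"tx": 3.5,"ty": -20.7,"tz": 50,"ax": 0,"ay": 0,"az": 0.001,"claw": 35}
    - {"tx": 3.5,"ty": -20.7,"tz": 65,"ax": 0,"ay": 0,"az": 0.001,"claw": 35}
    - {"tx": 3.5,"ty": -20.7,"tz": 75,"ax": 0,"ay": 0,"az": 0.001,"claw": 35}
    - {"tx": 3.5,"ty": -20.7,"tz": 78,"ax": 0,"ay": 0,"az": 0.001,"claw": 35}
    - {"tx": 3.5,"ty": -20.7,"tz": 78,"ax": 0,"ay": 0,"az": 0.001,"claw": 35}
    - {"tx": 3.5,"ty": -20.7,"tz": 78,"ax": 0,"ay": 0,"az": 0.001,"claw": 35}
    - {"tx": 3.5,"ty": -20.7,"tz": 78,"ax": 0,"ay": 0,"az": 0.001,"claw": 35}

```text
time_s: 15.13
tcp_pos: [0.6158, -0.011, 0.0834]
ee_rot: [[-0.992, -0.123, 0.002], [-0.123, 0.992, 0.0], [-0.002, -0.0, -1.0]]
wrist_force: [0.5, 0.1, -1.3]
gripper_width: 0.618
gripper_force: 30.0
```

Run:
```python
from h import *
st(); delta([0.6143,-0.0101,0.0742],97.12)
```

```text
t 15.13 tcp [ 0.6158 -0.011   0.0834] yaw y 97.07 z [ 0.002  0.    -1.   ] w 53.8 gf 30.0 F [ 0.5  0.1 -1.3] j [ 14.  28. -11.   0. -50. -97.]
d mm [1.4 1.1 9.2] rot [-0.      0.0023 -0.0009]
```

>>> servo_tool:
  deltas:
    - {"tx": 1,"ty": 1,"tz": 3,"ax": 0,"ay": 0,"az": -0.001,"claw": 35}
    - {"tx": 1,"ty": 1,"tz": 5,"ax": 0,"ay": 0,"az": -0.001,"claw": 35}
    - {"tx": 1,"ty": 1,"tz": 6.5,"ax": 0,"ay": 0,"az": -0.001,"claw": 35}
    - {"tx": 1,"ty": 1,"tz": 7,"ax": 0,"ay": 0,"az": -0.001,"claw": 35}
    - {"tx": 1,"ty": 1,"tz": 7.5,"ax": 0,"ay": 0,"az": -0.001,"claw": 35}
    - {"tx": 1,"ty": 1,"tz": 7.5,"ax": 0,"ay": 0,"az": -0.001,"claw": 35}
    - {"tx": 1,"ty": 1,"tz": 7.5,"ax": 0,"ay": 0,"az": -0.001,"claw": 35}

```text
time_s: 15.72
tcp_pos: [0.6139, -0.0103, 0.0747]
ee_rot: [[-0.992, -0.124, -0.0], [-0.124, 0.992, -0.0], [0.0, -0.0, -1.0]]
wrist_force: [-0.9, 0.5, -0.0]
gripper_width: 0.616
gripper_force: 30.0
```

>>> servo_tool:
  deltas:
    - {"tx": 0,"ty": 0,"tz": 0.4,"ax": 0,"ay": 0,"az": 0,"claw": 35}
    - {"tx": 0,"ty": 0,"tz": 0.7,"ax": 0,"ay": 0,"az": 0,"claw": 35}
    - {"tx": 0,"ty": 0,"tz": 0.7,"ax": 0,"ay": 0,"az": 0,"claw": 35}

```text
time_s: 15.97
tcp_pos: [0.614, -0.0102, 0.0742]
ee_rot: [[-0.992, -0.124, 0.0], [-0.124, 0.992, -0.0], [-0.0, -0.0, -1.0]]
wrist_force: [-0.2, -0.7, 0.1]
gripper_width: 0.62
gripper_force: 30.0
```

>>> servo_tool:
  deltas:
    - {"tx": 0,"ty": 0,"tz": 0.4,"ax": 0,"ay": 0,"az": 0,"claw": 35}
    - {"tx": 0,"ty": 0,"tz": 0.6,"ax": 0,"ay": 0,"az": 0,"claw": 35}
    - {"tx": 0,"ty": 0,"tz": 0.6,"ax": 0,"ay": 0,"az": 0,"claw": 35}

```text
time_s: 16.22
tcp_pos: [0.6141, -0.0102, 0.0742]
ee_rot: [[-0.992, -0.124, 0.001], [-0.124, 0.992, -0.0], [-0.001, -0.0, -1.0]]
wrist_force: [-1.6, 0.6, 5.3]
gripper_width: 0.615
gripper_force: 30.0
```

>>> servo_tool:
  deltas:
    - {"tx": 0,"ty": 0,"tz": 0,"ax": 0,"ay": 0,"az": 0,"claw": 62}
    - {"tx": 0,"ty": 0,"tz": 0,"ax": 0,"ay": 0,"az": 0,"claw": 75}
    - {"tx": 0,"ty": 0,"tz": 0,"ax": 0,"ay": 0,"az": 0,"claw": 87}
    - {"tx": 0,"ty": 0,"tz": 0,"ax": 0,"ay": 0,"az": 0,"claw": 87}
    - {"tx": 0,"ty": 0,"tz": -15,"ax": 0,"ay": 0,"az": 0,"claw": 87}
    - {"tx": 0,"ty": 0,"tz": -45,"ax": 0,"ay": 0,"az": 0,"claw": 87}
    - {"tx": 0,"ty": 0,"tz": -85,"ax": 0,"ay": 0,"az": 0,"claw": 87}
    - {"tx": 0,"ty": 0,"tz": -125,"ax": 0,"ay": 0,"az": 0,"claw": 87}
    - {"tx": 20,"ty": 0,"tz": -160,"ax": 0,"ay": 0,"az": 0,"claw": 87}
    - {"tx": 50,"ty": 0,"tz": -180,"ax": 0,"ay": 0,"az": 0,"claw": 87}
    - {"tx": 50,"ty": 0,"tz": -180,"ax": 0,"ay": 0,"az": 0,"claw": 87}
    - {"tx": 50,"ty": 0,"tz": -180,"ax": 0,"ay": 0,"az": 0,"claw": 87}

```text
time_s: 17.22
tcp_pos: [0.564, -0.0164, 0.2554]
ee_rot: [[-0.992, -0.124, 0.004], [-0.124, 0.992, 0.001], [-0.004, 0.001, -1.0]]
wrist_force: [0.1, 0.5, -0.8]
gripper_width: 1.002
gripper_force: 0.0
```

```bash
python3 look.py 7 swan,round_plate,square_plate
python3 - <<'E'
from fit import *
c,T,im,o=pickle.load(open("w7.pkl","rb"))
for n,g in(("round_plate",(.63,-.1353,7)),("square_plate",(.598,.1155,7))):
    if (n,0) in o: print(n,fit(n,[(c,T,o[n,0])],g,z0=.006,clip=235))
delta([.43,-.15,.28],90)
cv2.imwrite("pics/w7c.png",cv2.resize(im[90:290,155:405],(750,600),interpolation=3))
E
```

```text
t 17.22 tcp [ 0.564 -0.016  0.255] yaw y 97.11 z [ 0.004  0.001 -1.   ] w 87.1 gf 0.0 F [ 0.1  0.5 -0.8] j [ 15.  15.  -5.  -0. -70. -98.]
swan 0.69 px 279.5 238.6 bbox 251 308 177 290 z0 [ 0.639 -0.008  0.02 ]
swan 0.69 px 474.1 67.1 bbox 438 510 34 98 z0 [0.424 0.171 0.02 ]
round_plate 0.96 px 174.4 215.3 bbox 134 216 177 254 z0 [ 0.625 -0.134  0.02 ]
square_plate 0.94 px 385.7 214.2 bbox 343 430 176 254 z0 [0.593 0.113 0.02 ]
round_plate (array([ 629.69, -135.28,   14.35]), np.float64(0.013))
square_plate (array([598.71, 115.35,   7.  ]), np.float64(0.011))
d mm [ 149.8 -116.   -28. ] rot [-0.0004 -0.0033  0.124 ]
```

View pics/w7c.png

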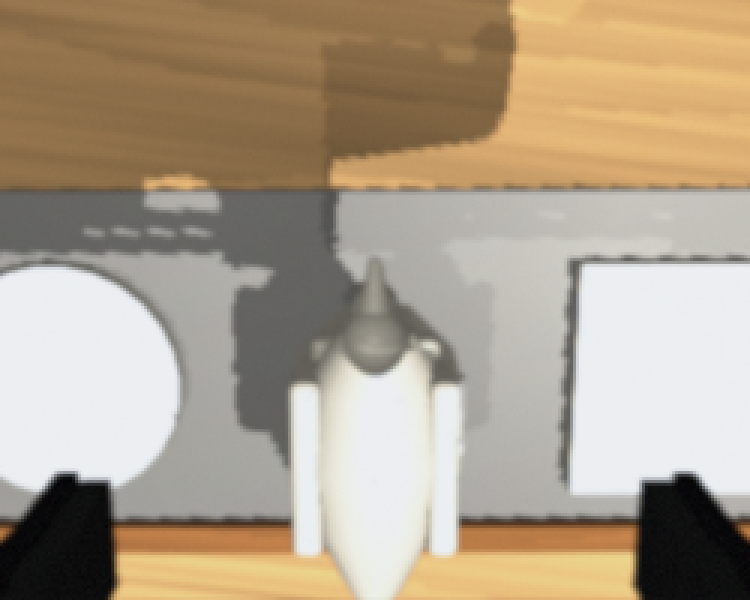

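The w7 crop shows the swan upright on the plinth: beak (376,258), wings from (289,385) to (464,385), midway between the plates. Next is the white column, which is at scene (228,210). The purple one at (228,182) is the look-alike, and w1c showed the two apart.

>>> servo_tool:
  deltas:
    - {"tx": 150,"ty": -116,"tz": -28,"ax": 0,"ay": 0,"az": 0.124,"claw": 87}
    - {"tx": 150,"ty": -116,"tz": -28,"ax": 0,"ay": 0,"az": 0.124,"claw": 87}
    - {"tx": 150,"ty": -116,"tz": -28,"ax": 0,"ay": 0,"az": 0.124,"claw": 87}
    - {"tx": 150,"ty": -116,"tz": -28,"ax": 0,"ay": 0,"az": 0.124,"claw": 87}
    - {"tx": 150,"ty": -116,"tz": -28,"ax": 0,"ay": 0,"az": 0.124,"claw": 87}
    - {"tx": 150,"ty": -116,"tz": -28,"ax": 0,"ay": 0,"az": 0.124,"claw": 87}
    - {"tx": 150,"ty": -116,"tz": -28,"ax": 0,"ay": 0,"az": 0.124,"claw": 87}
    - {"tx": 150,"ty": -116,"tz": -28,"ax": 0,"ay": 0,"az": 0.124,"claw": 87}
    - {"tx": 150,"ty": -116,"tz": -28,"ax": 0,"ay": 0,"az": 0.124,"claw": 87}

```text
time_s: 18.17
tcp_pos: [0.4306, -0.1496, 0.2805]
ee_rot: [[-1.0, -0.001, -0.002], [-0.001, 1.0, 0.0], [0.002, 0.0, -1.0]]
wrist_force: [-1.1, -0.9, -0.9]
gripper_width: 1.002
gripper_force: 0.0
```

```bash
python3 look.py 8 column,urn
python3 - <<'E'
from fit import *
from scipy.optimize import least_squares
c,T,im,o=pickle.load(open("w7.pkl","rb"))
pts=[((-.03,-.027,.048),(289,385)),((.03,-.027,.048),(294,555)),((-.03,.027,.048),(464,385)),((.03,.027,.048),(458,555)),((-.075,0,.076),(376,258))]
def res(v): 
    M=R.from_euler('z',v[2]).as_matrix(); return np.concatenate([proj(c,T,M@np.array(P)+[v[0],v[1],.056])-[155+x/3-.33,90+y/3-.33] for P,(x,y) in pts])
s=least_squares(res,[.615,-.01,.12]); print("swan",s.x.round(4),np.degrees(s.x[2]).round(2),s.fun.round(1))
c,T,im,o=pickle.load(open("w8.pkl","rb"))
for k,m in o.items(): 
    if k[0]=="column": print(k,im[m>0].mean(0).round(),fit("column",[(c,T,m)],(.429,-.151,-11)),fit("column",[(c,T,m)],(.429,-.151,-11),freez=True))
    if k[0]=="urn": print(k,fit("urn",[(c,T,m)],(.509,-.317,0)))
delta([.4293,-.151,.17],79)
cv2.imwrite("pics/w8c.png",cv2.resize(im[0:240,140:440],(750,600),interpolation=3))
E
```

```text
t 18.17 tcp [ 0.431 -0.15   0.281] yaw y 90.05 z [-0.002  0.    -1.   ] w 87.2 gf 0.0 F [-1.1 -0.9 -0.9] j [  1.   3. -16.  -0. -71. -91.]
column 0.91 px 281.6 56.7 bbox 239 324 8 104 z0 [ 0.3   -0.148  0.02 ]
column 0.72 px 279.0 181.0 bbox 246 311 143 218 z0 [ 0.439 -0.151  0.02 ]
urn 0.77 px 140.2 242.2 bbox 108 172 212 272 z0 [ 0.519 -0.328  0.02 ]
swan [ 0.6154 -0.0099  0.1237] 7.09 [-0.  -0.7 -0.2  1.1 -0.2 -0.7  0.3  1.1  0.1 -0.5]
('column', 0) [121.  56. 101.] (array([ 309.08, -148.25,   42.79]), np.float64(0.03)) (array([  26179.27,   63418.14, -177905.73,   94676.84]), np.float64(1.0))
('column', 1) [152. 163. 167.] (array([ 429.51, -151.57,  -11.5 ]), np.float64(0.021)) (array([ 429.69, -151.4 ,   -0.68,  -11.39]), np.float64(0.021))
('urn', 0) (array([ 509.25, -317.51,   12.75]), np.float64(0.031))
d mm [  1.   -1.5 110.8] rot [-1.000e-04 -1.300e-03  1.933e-01]
```

View pics/w8c.png

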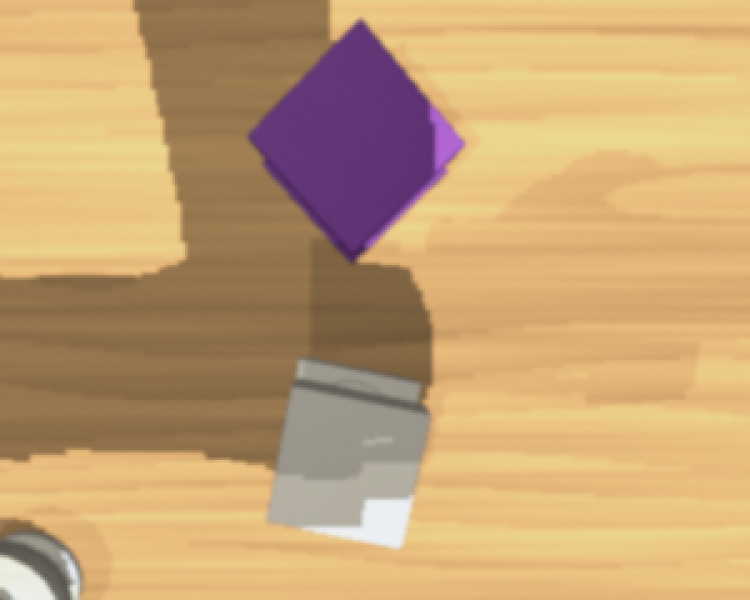

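The w8 crop shows the white column at (350,450), separate from the purple one at (355,140). The white one matches the task and the fit puts it at (0.4296, -0.1515) with yaw -11.5. I'll grip its top block.

>>> servo_tool:
  deltas:
    - {"tx": 1,"ty": -2,"tz": 30,"ax": 0,"ay": 0,"az": 0.1,"claw": 87}
    - {"tx": 1,"ty": -2,"tz": 60,"ax": 0,"ay": 0,"az": 0.2,"claw": 87}
    - {"tx": 1,"ty": -2,"tz": 90,"ax": 0,"ay": 0,"az": 0.201,"claw": 87}
    - {"tx": 1,"ty": -2,"tz": 110,"ax": 0,"ay": 0,"az": 0.201,"claw": 87}
    - {"tx": 1,"ty": -2,"tz": 130,"ax": 0,"ay": 0,"az": 0.201,"claw": 87}
    - {"tx": 1,"ty": -2,"tz": 130,"ax": 0,"ay": 0,"az": 0.201,"claw": 87}
    - {"tx": 1,"ty": -2,"tz": 130,"ax": 0,"ay": 0,"az": 0.201,"claw": 87}
    - {"tx": 1,"ty": -2,"tz": 130,"ax": 0,"ay": 0,"az": 0.201,"claw": 87}

```text
time_s: 18.98
tcp_pos: [0.43, -0.152, 0.1525]
ee_rot: [[-0.98, 0.199, 0.002], [0.199, 0.98, -0.001], [-0.002, -0.0, -1.0]]
wrist_force: [-0.6, -0.4, -0.4]
gripper_width: 0.998
gripper_force: 0.0
```

Run:
```python
from h import *
st(); delta([0.4296,-0.1515,0.066],78.5)
```

```text
t 18.98 tcp [ 0.43   -0.152   0.1525] yaw y 78.55 z [ 0.002 -0.001 -1.   ] w 86.8 gf 0.0 F [-0.6 -0.4 -0.4] j [   1.   10.  -28.    0.  -52. -103.]
d mm [ 0.7  0.4 86.5] rot [-0.0002  0.0018  0.0009]
```

>>> servo_tool:
  deltas:
    - {"tx": 0,"ty": 0.4,"tz": 30,"ax": 0,"ay": 0,"az": 0,"claw": 87}
    - {"tx": 0,"ty": 0.4,"tz": 60,"ax": 0,"ay": 0,"az": 0,"claw": 87}
    - {"tx": 0,"ty": 0.4,"tz": 85,"ax": 0,"ay": 0,"az": 0,"claw": 87}
    - {"tx": 0,"ty": 0.4,"tz": 85,"ax": 0,"ay": 0,"az": 0,"claw": 87}
    - {"tx": 0,"ty": 0.4,"tz": 85,"ax": 0,"ay": 0,"az": 0,"claw": 87}
    - {"tx": 0,"ty": 0.4,"tz": 85,"ax": 0,"ay": 0,"az": 0,"claw": 75}
    - {"tx": 0,"ty": 0.4,"tz": 85,"ax": 0,"ay": 0,"az": 0,"claw": 65}
    - {"tx": 0,"ty": 0.4,"tz": 85,"ax": 0,"ay": 0,"az": 0,"claw": 55}
    - {"tx": 0,"ty": 0.4,"tz": 85,"ax": 0,"ay": 0,"az": 0,"claw": 40}
    - {"tx": 0,"ty": 0.4,"tz": 85,"ax": 0,"ay": 0,"az": 0,"claw": 40}
    - {"tx": 0,"ty": 0.4,"tz": 85,"ax": 0,"ay": 0,"az": 0,"claw": 40}
    - {"tx": 0,"ty": 0.4,"tz": 85,"ax": 0,"ay": 0,"az": 0,"claw": 40}

```text
time_s: 19.98
tcp_pos: [0.4292, -0.1517, 0.0669]
ee_rot: [[-0.98, 0.199, 0.001], [0.199, 0.98, -0.0], [-0.001, 0.0, -1.0]]
wrist_force: [-0.1, 0.9, 2.4]
gripper_width: 0.644
gripper_force: 30.0
```

Run:
```python
from h import *
st(); delta([0.630,-0.1355,0.17],97.1)
```

```text
t 19.98 tcp [ 0.4292 -0.1517  0.0669] yaw y 78.5 z [ 0.001 -0.    -1.   ] w 56.0 gf 30.0 F [-0.1  0.9  2.4] j [   1.   17.  -35.    0.  -39. -103.]
d mm [-193.6   55.9 -102.9] rot [-1.000e-04  8.000e-04 -3.246e-01]
```

>>> servo_tool:
  deltas:
    - {"tx": 0,"ty": 0,"tz": -15,"ax": 0,"ay": 0,"az": 0,"claw": 40}
    - {"tx": 0,"ty": 0,"tz": -45,"ax": 0,"ay": 0,"az": 0,"claw": 40}
    - {"tx": -10,"ty": 3,"tz": -80,"ax": 0,"ay": 0,"az": -0.02,"claw": 40}
    - {"tx": -40,"ty": 12,"tz": -103,"ax": 0,"ay": 0,"az": -0.07,"claw": 40}
    - {"tx": -75,"ty": 22,"tz": -103,"ax": 0,"ay": 0,"az": -0.13,"claw": 40}
    - {"tx": -110,"ty": 32,"tz": -103,"ax": 0,"ay": 0,"az": -0.19,"claw": 40}
    - {"tx": -145,"ty": 42,"tz": -103,"ax": 0,"ay": 0,"az": -0.25,"claw": 40}
    - {"tx": -175,"ty": 51,"tz": -103,"ax": 0,"ay": 0,"az": -0.3,"claw": 40}
    - {"tx": -193.6,"ty": 56,"tz": -103,"ax": 0,"ay": 0,"az": -0.3246,"claw": 40}
    - {"tx": -193.6,"ty": 56,"tz": -103,"ax": 0,"ay": 0,"az": -0.3246,"claw": 40}
    - {"tx": -193.6,"ty": 56,"tz": -103,"ax": 0,"ay": 0,"az": -0.3246,"claw": 40}
    - {"tx": -193.6,"ty": 56,"tz": -103,"ax": 0,"ay": 0,"az": -0.3246,"claw": 40}

```text
time_s: 20.98
tcp_pos: [0.6287, -0.1355, 0.1686]
ee_rot: [[-0.992, -0.123, -0.002], [-0.123, 0.992, 0.0], [0.002, 0.001, -1.0]]
wrist_force: [-0.7, -1.6, -0.5]
gripper_width: 0.643
gripper_force: 30.0
```

Run:
```python
from h import *
st(); delta([0.630,-0.1355,0.0829],97.1)
```

```text
t 20.98 tcp [ 0.6287 -0.1355  0.1686] yaw y 97.05 z [-0.002  0.    -1.   ] w 56.0 gf 30.0 F [-0.7 -1.6 -0.5] j [  2.  26.  -1.  -0. -63. -85.]
d mm [-1.5 -0.2 85.7] rot [ 0.0005 -0.0021 -0.0008]
```

>>> servo_tool:
  deltas:
    - {"tx": -0.3,"ty": 0,"tz": 25,"ax": 0,"ay": 0,"az": 0,"claw": 40}
    - {"tx": -0.3,"ty": 0,"tz": 50,"ax": 0,"ay": 0,"az": 0,"claw": 40}
    - {"tx": -0.3,"ty": 0,"tz": 70,"ax": 0,"ay": 0,"az": 0,"claw": 40}
    - {"tx": -0.3,"ty": 0,"tz": 80,"ax": 0,"ay": 0,"az": 0,"claw": 40}
    - {"tx": -0.3,"ty": 0,"tz": 83,"ax": 0,"ay": 0,"az": 0,"claw": 40}
    - {"tx": -0.3,"ty": 0,"tz": 85,"ax": 0,"ay": 0,"az": 0,"claw": 40}
    - {"tx": -0.3,"ty": 0,"tz": 85.5,"ax": 0,"ay": 0,"az": 0,"claw": 40}
    - {"tx": -0.3,"ty": 0,"tz": 86,"ax": 0,"ay": 0,"az": 0,"claw": 40}
    - {"tx": -0.3,"ty": 0,"tz": 86,"ax": 0,"ay": 0,"az": 0,"claw": 40}
    - {"tx": -0.3,"ty": 0,"tz": 86,"ax": 0,"ay": 0,"az": 0,"claw": 40}

```text
time_s: 21.82
tcp_pos: [0.6306, -0.1355, 0.0845]
ee_rot: [[-0.992, -0.123, 0.002], [-0.123, 0.992, -0.0], [-0.002, -0.0, -1.0]]
wrist_force: [1.0, 0.3, -0.7]
gripper_width: 0.643
gripper_force: 30.0
```

>>> servo_tool:
  deltas:
    - {"tx": 0.3,"ty": 0,"tz": 0.5,"ax": 0,"ay": 0,"az": 0,"claw": 40}
    - {"tx": 0.3,"ty": 0,"tz": 0.8,"ax": 0,"ay": 0,"az": 0,"claw": 40}
    - {"tx": 0.3,"ty": 0,"tz": 1,"ax": 0,"ay": 0,"az": 0,"claw": 40}
    - {"tx": 0.3,"ty": 0,"tz": 1,"ax": 0,"ay": 0,"az": 0,"claw": 40}

```text
time_s: 22.15
tcp_pos: [0.63, -0.1354, 0.083]
ee_rot: [[-0.992, -0.124, 0.001], [-0.124, 0.992, -0.0], [-0.001, -0.0, -1.0]]
wrist_force: [-0.8, 0.9, 1.8]
gripper_width: 0.638
gripper_force: 30.0
```

>>> servo_tool:
  deltas:
    - {"tx": 0,"ty": 0,"tz": 0.2,"ax": 0,"ay": 0,"az": 0,"claw": 62}
    - {"tx": 0,"ty": 0,"tz": 0.2,"ax": 0,"ay": 0,"az": 0,"claw": 75}
    - {"tx": 0,"ty": 0,"tz": 0,"ax": 0,"ay": 0,"az": 0,"claw": 87}
    - {"tx": 0,"ty": 0,"tz": 0,"ax": 0,"ay": 0,"az": 0,"claw": 87}
    - {"tx": 0,"ty": 0,"tz": -15,"ax": 0,"ay": 0,"az": 0,"claw": 87}
    - {"tx": 0,"ty": 0,"tz": -45,"ax": 0,"ay": 0,"az": 0,"claw": 87}
    - {"tx": 0,"ty": 0,"tz": -85,"ax": 0,"ay": 0,"az": 0,"claw": 87}
    - {"tx": 10,"ty": 0,"tz": -125,"ax": 0,"ay": 0,"az": 0,"claw": 87}
    - {"tx": 30,"ty": 0,"tz": -160,"ax": 0,"ay": 0,"az": 0,"claw": 87}
    - {"tx": 60,"ty": 0,"tz": -180,"ax": 0,"ay": 0,"az": 0,"claw": 87}
    - {"tx": 60,"ty": 0,"tz": -180,"ax": 0,"ay": 0,"az": 0,"claw": 87}
    - {"tx": 60,"ty": 0,"tz": -180,"ax": 0,"ay": 0,"az": 0,"claw": 87}

```text
time_s: 23.15
tcp_pos: [0.57, -0.143, 0.2647]
ee_rot: [[-0.992, -0.123, 0.005], [-0.123, 0.992, 0.0], [-0.005, -0.0, -1.0]]
wrist_force: [0.2, 1.0, -0.3]
gripper_width: 0.995
gripper_force: 0.0
```

```bash
python3 look.py 9 column,swan,urn
python3 - <<'E'
from fit import *
c,T,im,o=pickle.load(open("w9.pkl","rb"))
for k,m in o.items(): 
    if k[0]=="column": print(k,fit("column",[(c,T,m)],(.63,-.1355,7),z0=.016,clip=250))
delta([.50,-.317,.26],90); delta([.50,-.317,.26],0); delta([.50,-.317,.26],20)
E
```

```text
t 23.15 tcp [ 0.57  -0.143  0.265] yaw y 97.06 z [ 0.005  0.    -1.   ] w 86.5 gf 0.0 F [ 0.2  1.  -0.3] j [  2.  17.  -1.  -0. -72. -85.]
column 0.74 px 280.8 242.1 bbox 251 311 200 283 z0 [ 0.653 -0.132  0.02 ]
swan 0.58 px 409.1 232.6 bbox 374 437 185 280 z0 [0.621 0.022 0.02 ]
urn 0.64 px 118.2 101.3 bbox 79 158 70 133 z0 [ 0.51  -0.329  0.02 ]
('column', 0) (array([ 630.11, -135.14,    7.45]), np.float64(0.012))
d mm [  91.2 -164.3    0.6] rot [ 0.0004 -0.0034  0.1238]
d mm [  91.2 -164.3    0.6] rot [ 0.003  -0.0023 -1.447 ]
d mm [  91.2 -164.3    0.6] rot [-0.0017 -0.0033  1.3455]
```

Run:
```python
from fit import *
c,T,im,o=pickle.load(open("w9.pkl","rb"));a=pickle.load(open("w1.pkl","rb"));b=pickle.load(open("w8.pkl","rb"))
k=("urn",0)
print(fit("urn",[(c,T,o[k])],(.509,-.317,0)),fit("urn",[(c,T,o[k]),(a[0],a[1],a[3][k]),(b[0],b[1],b[3][k])],(.509,-.317,0),freez=True))
delta([.509,-.3174,.15],187)
```

```text
(array([ 509.75, -317.66,    9.45]), np.float64(0.017)) (array([ 509.77, -318.27,   -1.64,   10.11]), np.float64(0.024))
d mm [  81.9 -165.9  110.6] rot [ 0.0031 -0.0021 -1.5692]
```

>>> servo_tool:
  deltas:
    - {"tx": 82,"ty": -166,"tz": 0,"ax": 0,"ay": 0,"az": -0.12,"claw": 87}
    - {"tx": 82,"ty": -166,"tz": 0,"ax": 0,"ay": 0,"az": -0.24,"claw": 87}
    - {"tx": 82,"ty": -166,"tz": 0,"ax": 0,"ay": 0,"az": -0.36,"claw": 87}
    - {"tx": 82,"ty": -166,"tz": 0,"ax": 0,"ay": 0,"az": -0.48,"claw": 87}
    - {"tx": 82,"ty": -166,"tz": 0,"ax": 0,"ay": 0,"az": -0.6,"claw": 87}
    - {"tx": 82,"ty": -166,"tz": 20,"ax": 0,"ay": 0,"az": -0.72,"claw": 87}
    - {"tx": 82,"ty": -166,"tz": 40,"ax": 0,"ay": 0,"az": -0.84,"claw": 87}
    - {"tx": 82,"ty": -166,"tz": 60,"ax": 0,"ay": 0,"az": -0.96,"claw": 87}
    - {"tx": 82,"ty": -166,"tz": 80,"ax": 0,"ay": 0,"az": -1.08,"claw": 87}
    - {"tx": 82,"ty": -166,"tz": 100,"ax": 0,"ay": 0,"az": -1.2,"claw": 87}
    - {"tx": 82,"ty": -166,"tz": 110,"ax": 0,"ay": 0,"az": -1.32,"claw": 87}
    - {"tx": 82,"ty": -166,"tz": 110,"ax": 0,"ay": 0,"az": -1.44,"claw": 87}

```text
time_s: 24.35
tcp_pos: [0.5075, -0.3168, 0.147]
ee_rot: [[-0.002, -1.0, -0.009], [-1.0, 0.002, 0.004], [-0.004, 0.009, -1.0]]
wrist_force: [0.7, -0.1, 0.1]
gripper_width: 1.001
gripper_force: 0.0
```

Run:
```python
from h import *
st(); delta([.5095,-.3176,.13],187)
```

```text
t 24.35 tcp [ 0.5075 -0.3168  0.147 ] yaw y 179.91 z [-0.009  0.004 -1.   ] w 87.1 gf 0.0 F [ 0.7 -0.1  0.1] j [-17.  23.  -9.  -0. -58.  16.]
d mm [ 0.9 -2.2 17. ] rot [ 0.0088  0.0042 -0.1238]
```

>>> servo_tool:
  deltas:
    - {"tx": 0.8,"ty": -1.5,"tz": 10,"ax": 0,"ay": 0,"az": -0.12,"claw": 87}
    - {"tx": 0.8,"ty": -1.5,"tz": 17,"ax": 0,"ay": 0,"az": -0.124,"claw": 87}
    - {"tx": 0.8,"ty": -1.5,"tz": 17,"ax": 0,"ay": 0,"az": -0.124,"claw": 87}
    - {"tx": 0.8,"ty": -1.5,"tz": 17,"ax": 0,"ay": 0,"az": -0.124,"claw": 87}
    - {"tx": 0.8,"ty": -1.5,"tz": 17,"ax": 0,"ay": 0,"az": -0.124,"claw": 87}

```text
time_s: 24.77
tcp_pos: [0.511, -0.3186, 0.1352]
ee_rot: [[0.115, -0.993, -0.001], [-0.993, -0.115, -0.0], [-0.0, 0.001, -1.0]]
wrist_force: [0.0, -0.5, 0.1]
gripper_width: 1.002
gripper_force: 0.0
```

Run:
```python
from fit import *
st(); delta([.5095,-.3176,.026],187)
c,T=cam("wrist"); im=capture("wrist"); r=trace("urn","wrist"); cv2.imwrite("pics/w10.png",im)
if r: print(r[0]["confidence"],fit("urn",[(c,T,r[0]["mask"])],(.5095,-.3176,0)),[fit("urn",[(c,T,r[0]["mask"])],(.5095,-.3176,0),clip=k) for k in(250,)])
```

```text
t 24.77 tcp [ 0.511  -0.3186  0.1352] yaw y -173.39 z [-0.001 -0.    -1.   ] w 87.2 gf 0.0 F [ 0.  -0.5  0.1] j [-17.  24. -10.   0. -56.  23.]
d mm [ -1.1   1.3 109.2] rot [ 0.0006  0.     -0.0068]
0.88 (array([ 510.25, -317.39,   12.06]), np.float64(0.016)) [(array([ 510.15, -317.24,    3.61]), np.float64(0.013))]
```

View pics/w10.png

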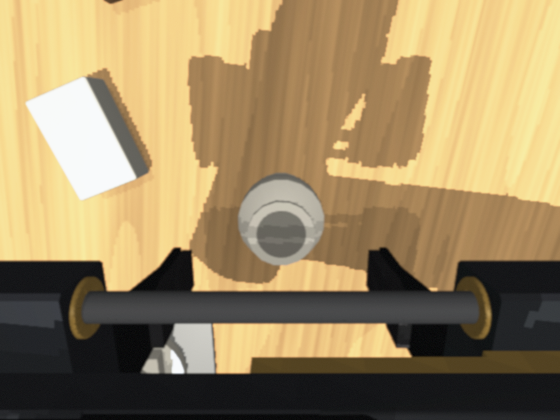

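The w10 picture shows the urn centred between the fingers at (281,220), and the box at the left is well clear. I'll go down and grip the belly.

>>> servo_tool:
  deltas:
    - {"tx": -1.2,"ty": 0.9,"tz": 30,"ax": 0,"ay": 0,"az": 0,"claw": 87}
    - {"tx": -1.2,"ty": 0.9,"tz": 65,"ax": 0,"ay": 0,"az": 0,"claw": 87}
    - {"tx": -1.2,"ty": 0.9,"tz": 95,"ax": 0,"ay": 0,"az": 0,"claw": 87}
    - {"tx": -1.2,"ty": 0.9,"tz": 109,"ax": 0,"ay": 0,"az": 0,"claw": 87}
    - {"tx": -1.2,"ty": 0.9,"tz": 109,"ax": 0,"ay": 0,"az": 0,"claw": 87}
    - {"tx": -1.2,"ty": 0.9,"tz": 109,"ax": 0,"ay": 0,"az": 0,"claw": 87}
    - {"tx": -1.2,"ty": 0.9,"tz": 109,"ax": 0,"ay": 0,"az": 0,"claw": 75}
    - {"tx": -1.2,"ty": 0.9,"tz": 109,"ax": 0,"ay": 0,"az": 0,"claw": 65}
    - {"tx": -1.2,"ty": 0.9,"tz": 109,"ax": 0,"ay": 0,"az": 0,"claw": 45}
    - {"tx": -1.2,"ty": 0.9,"tz": 109,"ax": 0,"ay": 0,"az": 0,"claw": 45}
    - {"tx": -1.2,"ty": 0.9,"tz": 109,"ax": 0,"ay": 0,"az": 0,"claw": 45}
    - {"tx": -1.2,"ty": 0.9,"tz": 109,"ax": 0,"ay": 0,"az": 0,"claw": 45}

```text
time_s: 25.87
tcp_pos: [0.5102, -0.3176, 0.0273]
ee_rot: [[0.117, -0.993, 0.001], [-0.993, -0.117, -0.001], [0.001, -0.001, -1.0]]
wrist_force: [-0.5, 0.7, 3.5]
gripper_width: 0.698
gripper_force: 30.0
```

Run:
```python
from h import *
st(); delta([.45,-.30,.30],187);delta([.45,0.08,.30],187);delta([.5985,.1155,.20],187)
```

```text
t 25.87 tcp [ 0.5102 -0.3176  0.0273] yaw y -173.3 z [ 0.001 -0.001 -1.   ] w 60.7 gf 30.0 F [-0.5  0.7  3.5] j [-16.  31. -16.   0. -43.  23.]
d mm [ -24.3   57.4 -272.7] rot [-0.0011 -0.0007 -0.0052]
d mm [-401.7   13.1 -272.9] rot [-0.0011 -0.0007 -0.0052]
d mm [-419.7 -138.5 -172.8] rot [-0.0011 -0.0007 -0.0052]
```

>>> servo_tool:
  deltas:
    - {"tx": 0,"ty": 0,"tz": -15,"ax": 0,"ay": 0,"az": 0,"claw": 45}
    - {"tx": 0,"ty": 0,"tz": -45,"ax": 0,"ay": 0,"az": 0,"claw": 45}
    - {"tx": 0,"ty": 0,"tz": -80,"ax": 0,"ay": 0,"az": 0,"claw": 45}
    - {"tx": 0,"ty": 0,"tz": -115,"ax": 0,"ay": 0,"az": 0,"claw": 45}
    - {"tx": 0,"ty": 0,"tz": -150,"ax": 0,"ay": 0,"az": 0,"claw": 45}
    - {"tx": -15,"ty": -5,"tz": -180,"ax": 0,"ay": 0,"az": 0,"claw": 45}
    - {"tx": -40,"ty": -13,"tz": -203,"ax": 0,"ay": 0,"az": 0,"claw": 45}
    - {"tx": -72,"ty": -24,"tz": -203,"ax": 0,"ay": 0,"az": 0,"claw": 45}
    - {"tx": -106,"ty": -35,"tz": -203,"ax": 0,"ay": 0,"az": 0,"claw": 45}
    - {"tx": -140,"ty": -46,"tz": -203,"ax": 0,"ay": 0,"az": 0,"claw": 45}
    - {"tx": -174,"ty": -57,"tz": -203,"ax": 0,"ay": 0,"az": 0,"claw": 45}
    - {"tx": -208,"ty": -69,"tz": -203,"ax": 0,"ay": 0,"az": 0,"claw": 45}

```text
time_s: 26.87
tcp_pos: [0.5536, -0.1011, 0.2295]
ee_rot: [[0.116, -0.993, -0.0], [-0.993, -0.116, 0.0], [-0.0, 0.0, -1.0]]
wrist_force: [1.3, -0.2, -1.9]
gripper_width: 0.699
gripper_force: 30.0
```

>>> servo_tool:
  deltas:
    - {"tx": -34,"ty": -11,"tz": 0,"ax": 0,"ay": 0,"az": 0,"claw": 45}
    - {"tx": -68,"ty": -22,"tz": 0,"ax": 0,"ay": 0,"az": 0,"claw": 45}
    - {"tx": -102,"ty": -33,"tz": 0,"ax": 0,"ay": 0,"az": 0,"claw": 45}
    - {"tx": -136,"ty": -45,"tz": 0,"ax": 0,"ay": 0,"az": 0,"claw": 45}
    - {"tx": -170,"ty": -56,"tz": 0,"ax": 0,"ay": 0,"az": 0,"claw": 45}
    - {"tx": -195,"ty": -64,"tz": 0,"ax": 0,"ay": 0,"az": 0,"claw": 45}
    - {"tx": -211.7,"ty": -69.5,"tz": 0,"ax": 0,"ay": 0,"az": 0,"claw": 45}
    - {"tx": -211.7,"ty": -69.5,"tz": 0,"ax": 0,"ay": 0,"az": 0,"claw": 45}
    - {"tx": -211.7,"ty": -69.5,"tz": 0,"ax": 0,"ay": 0,"az": 0,"claw": 45}
    - {"tx": -211.7,"ty": -69.5,"tz": 0,"ax": 0,"ay": 0,"az": 0,"claw": 45}
    - {"tx": -211.7,"ty": -69.5,"tz": 0,"ax": 0,"ay": 0,"az": 0,"claw": 45}

```text
time_s: 27.78
tcp_pos: [0.5981, 0.1143, 0.2295]
ee_rot: [[0.115, -0.993, -0.0], [-0.993, -0.115, -0.0], [0.0, 0.0, -1.0]]
wrist_force: [0.0, -0.0, -0.5]
gripper_width: 0.693
gripper_force: 30.0
```

Run:
```python
from h import *
st(); delta([.5985,.1155,.0433],187)
cv2.imwrite("pics/w11.png",capture("wrist"))
```

```text
t 27.78 tcp [0.5981 0.1143 0.2295] yaw y -173.39 z [-0. -0. -1.] w 60.3 gf 30.0 F [ 0.  -0.  -0.5] j [ 26.  20.  -1.   0. -69. -19.]
d mm [ -1.2  -0.6 186.2] rot [ 0.0004 -0.0002 -0.0068]
```

View pics/w11.png

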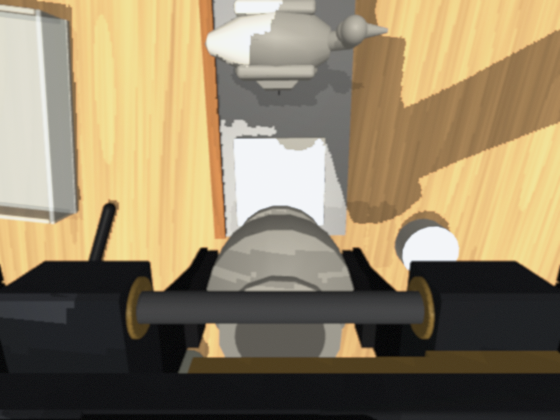

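>>> servo_tool:
  deltas:
    - {"tx": -0.8,"ty": -0.4,"tz": 30,"ax": 0,"ay": 0,"az": 0,"claw": 45}
    - {"tx": -0.8,"ty": -0.4,"tz": 62,"ax": 0,"ay": 0,"az": 0,"claw": 45}
    - {"tx": -0.8,"ty": -0.4,"tz": 94,"ax": 0,"ay": 0,"az": 0,"claw": 45}
    - {"tx": -0.8,"ty": -0.4,"tz": 125,"ax": 0,"ay": 0,"az": 0,"claw": 45}
    - {"tx": -0.8,"ty": -0.4,"tz": 152,"ax": 0,"ay": 0,"az": 0,"claw": 45}
    - {"tx": -0.8,"ty": -0.4,"tz": 170,"ax": 0,"ay": 0,"az": 0,"claw": 45}
    - {"tx": -0.8,"ty": -0.4,"tz": 179,"ax": 0,"ay": 0,"az": 0,"claw": 45}
    - {"tx": -0.8,"ty": -0.4,"tz": 182,"ax": 0,"ay": 0,"az": 0,"claw": 45}
    - {"tx": -0.8,"ty": -0.4,"tz": 183,"ax": 0,"ay": 0,"az": 0,"claw": 45}
    - {"tx": -0.8,"ty": -0.4,"tz": 183,"ax": 0,"ay": 0,"az": 0,"claw": 45}
    - {"tx": -0.8,"ty": -0.4,"tz": 183,"ax": 0,"ay": 0,"az": 0,"claw": 45}
    - {"tx": -0.8,"ty": -0.4,"tz": 183,"ax": 0,"ay": 0,"az": 0,"claw": 45}

```text
time_s: 28.83
tcp_pos: [0.5995, 0.1167, 0.048]
ee_rot: [[0.117, -0.993, 0.003], [-0.993, -0.117, 0.001], [-0.001, -0.003, -1.0]]
wrist_force: [-0.1, 0.2, -0.8]
gripper_width: 0.7
gripper_force: 30.0
```

Run:
```python
from h import *
st(); delta([.5986,.1155,.0433],187)
```

```text
t 28.83 tcp [0.5995 0.1167 0.048 ] yaw y -173.3 z [ 0.003  0.001 -1.   ] w 60.9 gf 30.0 F [-0.1  0.2 -0.8] j [ 26.  30. -14.   0. -46. -19.]
d mm [1.1 1.1 4.7] rot [-0.0027  0.0008 -0.0052]
```

>>> servo_tool:
  deltas:
    - {"tx": 0.4,"ty": 0.4,"tz": 1.5,"ax": 0,"ay": 0,"az": 0,"claw": 45}
    - {"tx": 0.4,"ty": 0.4,"tz": 2.5,"ax": 0,"ay": 0,"az": 0,"claw": 45}
    - {"tx": 0.4,"ty": 0.4,"tz": 2.8,"ax": 0,"ay": 0,"az": 0,"claw": 45}
    - {"tx": 0.4,"ty": 0.4,"tz": 3,"ax": 0,"ay": 0,"az": 0,"claw": 45}
    - {"tx": 0.4,"ty": 0.4,"tz": 3,"ax": 0,"ay": 0,"az": 0,"claw": 45}
    - {"tx": 0.4,"ty": 0.4,"tz": 3,"ax": 0,"ay": 0,"az": 0,"claw": 45}

```text
time_s: 29.33
tcp_pos: [0.5984, 0.116, 0.0434]
ee_rot: [[0.117, -0.993, 0.0], [-0.993, -0.117, -0.0], [0.0, -0.0, -1.0]]
wrist_force: [-0.4, -0.5, -0.6]
gripper_width: 0.694
gripper_force: 30.0
```

>>> servo_tool:
  deltas:
    - {"tx": 0.3,"ty": 0,"tz": 0.5,"ax": 0,"ay": 0,"az": 0,"claw": 45}
    - {"tx": 0.3,"ty": 0,"tz": 0.8,"ax": 0,"ay": 0,"az": 0,"claw": 45}
    - {"tx": 0.3,"ty": 0,"tz": 0.8,"ax": 0,"ay": 0,"az": 0,"claw": 45}
    - {"tx": 0.3,"ty": 0,"tz": 0.8,"ax": 0,"ay": 0,"az": 0,"claw": 45}

```text
time_s: 29.67
tcp_pos: [0.5984, 0.1159, 0.0433]
ee_rot: [[0.117, -0.993, 0.0], [-0.993, -0.117, 0.0], [-0.0, -0.0, -1.0]]
wrist_force: [-2.9, 1.6, 5.2]
gripper_width: 0.702
gripper_force: 30.0
```

Contact at about 5 N. I'll release and lift, then back off to look.

>>> servo_tool:
  deltas:
    - {"tx": 0,"ty": 0,"tz": 0,"ax": 0,"ay": 0,"az": 0,"claw": 66}
    - {"tx": 0,"ty": 0,"tz": 0,"ax": 0,"ay": 0,"az": 0,"claw": 76}
    - {"tx": 0,"ty": 0,"tz": 0,"ax": 0,"ay": 0,"az": 0,"claw": 87}
    - {"tx": 0,"ty": 0,"tz": 0,"ax": 0,"ay": 0,"az": 0,"claw": 87}
    - {"tx": 0,"ty": 0,"tz": -15,"ax": 0,"ay": 0,"az": 0,"claw": 87}
    - {"tx": 0,"ty": 0,"tz": -45,"ax": 0,"ay": 0,"az": 0,"claw": 87}
    - {"tx": 0,"ty": 0,"tz": -85,"ax": 0,"ay": 0,"az": 0,"claw": 87}
    - {"tx": 0,"ty": 0,"tz": -125,"ax": 0,"ay": 0,"az": 0,"claw": 87}
    - {"tx": 0,"ty": 0,"tz": -165,"ax": 0,"ay": 0,"az": 0,"claw": 87}
    - {"tx": 0,"ty": 0,"tz": -205,"ax": 0,"ay": 0,"az": 0,"claw": 87}
    - {"tx": 0,"ty": 30,"tz": -240,"ax": 0,"ay": 0,"az": 0.1,"claw": 87}
    - {"tx": 0,"ty": 60,"tz": -260,"ax": 0,"ay": 0,"az": 0.2,"claw": 87}

```text
time_s: 30.67
tcp_pos: [0.5402, 0.1088, 0.3051]
ee_rot: [[-0.089, -0.996, 0.004], [-0.996, 0.089, 0.001], [-0.001, -0.004, -1.0]]
wrist_force: [-0.7, 1.2, 0.9]
gripper_width: 0.999
gripper_force: 0.0
```

>>> servo_tool:
  deltas:
    - {"tx": 20,"ty": 20,"tz": 0,"ax": 0,"ay": 0,"az": 0.12,"claw": 87}
    - {"tx": 40,"ty": 40,"tz": 0,"ax": 0,"ay": 0,"az": 0.24,"claw": 87}
    - {"tx": 60,"ty": 60,"tz": 0,"ax": 0,"ay": 0,"az": 0.36,"claw": 87}
    - {"tx": 80,"ty": 80,"tz": 0,"ax": 0,"ay": 0,"az": 0.48,"claw": 87}
    - {"tx": 110,"ty": 80,"tz": 0,"ax": 0,"ay": 0,"az": 0.6,"claw": 87}
    - {"tx": 130,"ty": 80,"tz": 0,"ax": 0,"ay": 0,"az": 0.72,"claw": 87}
    - {"tx": 130,"ty": 80,"tz": 0,"ax": 0,"ay": 0,"az": 0.84,"claw": 87}
    - {"tx": 130,"ty": 80,"tz": 0,"ax": 0,"ay": 0,"az": 0.96,"claw": 87}
    - {"tx": 130,"ty": 80,"tz": 0,"ax": 0,"ay": 0,"az": 1.08,"claw": 87}
    - {"tx": 130,"ty": 80,"tz": 0,"ax": 0,"ay": 0,"az": 1.2,"claw": 87}
    - {"tx": 130,"ty": 80,"tz": 0,"ax": 0,"ay": 0,"az": 1.37,"claw": 87}
    - {"tx": 130,"ty": 80,"tz": 0,"ax": 0,"ay": 0,"az": 1.37,"claw": 87}

```text
time_s: 31.67
tcp_pos: [0.4482, -0.0144, 0.3024]
ee_rot: [[-0.994, -0.112, -0.0], [-0.112, 0.994, 0.0], [0.0, 0.0, -1.0]]
wrist_force: [0.5, 0.4, -0.1]
gripper_width: 0.999
gripper_force: 0.0
```

```bash
python3 look.py 12 urn,column,swan,square_plate,plinth
python3 - <<'E'
from fit import *
c,T,im,o=pickle.load(open("w12.pkl","rb"))
for n,g,z in(("urn",(.5986,.1155,0),.016),("column",(.63,-.1355,7),.016)):
    for i in(0,1):
        if (n,i) in o: print(n,fit(n,[(c,T,o[n,i])],g,z0=z))
cv2.imwrite("pics/w12c.png",cv2.resize(im[100:400],(800,429),interpolation=3))
im=capture("scene"); cv2.imwrite("pics/sc12.png",cv2.resize(im[150:310,140:460],(800,400),interpolation=3))
E
```

```text
t 31.67 tcp [ 0.448 -0.014  0.302] yaw y 96.44 z [-0.  0. -1.] w 86.9 gf 0.0 F [ 0.5  0.4 -0.1] j [  19.    1.  -15.   -0.  -74. -103.]
urn 0.57 px 361.1 297.3 bbox 343 385 270 333 z0 [0.615 0.12  0.02 ]
column 0.87 px 165.2 33.0 bbox 113 215 0 76 z0 [ 0.306 -0.162  0.02 ]
column 0.84 px 181.1 325.2 bbox 153 201 269 351 z0 [ 0.688 -0.131  0.02 ]
swan 0.6 px 267.3 321.7 bbox 245 289 275 355 z0 [ 0.669 -0.008  0.02 ]
square_plate 0.89 px 343.3 266.9 bbox 325 396 251 291 z0 [0.571 0.087 0.02 ]
plinth 0.62 px 271.5 274.5 bbox 246 292 264 290 z0 [ 0.594 -0.01   0.02 ]
urn (array([599.01, 112.67,   0.69]), np.float64(3.078))
column (array([563.69,  17.05,  12.83]), np.float64(1.785))
column (array([ 636.64, -101.69,  -16.69]), np.float64(4.893))
```

View pics/sc12.png

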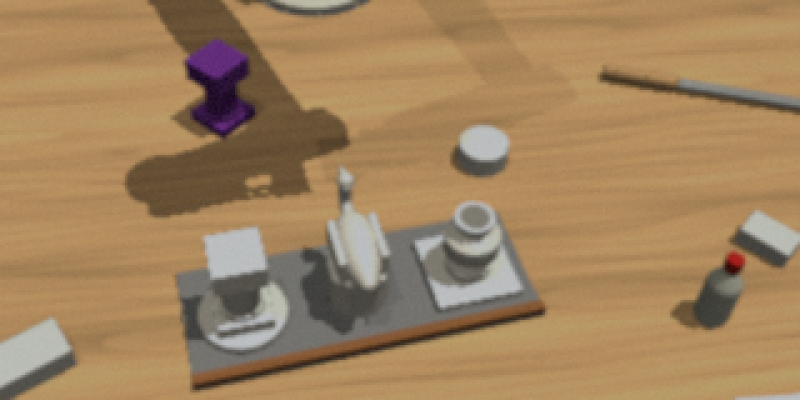

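View pics/w12c.png

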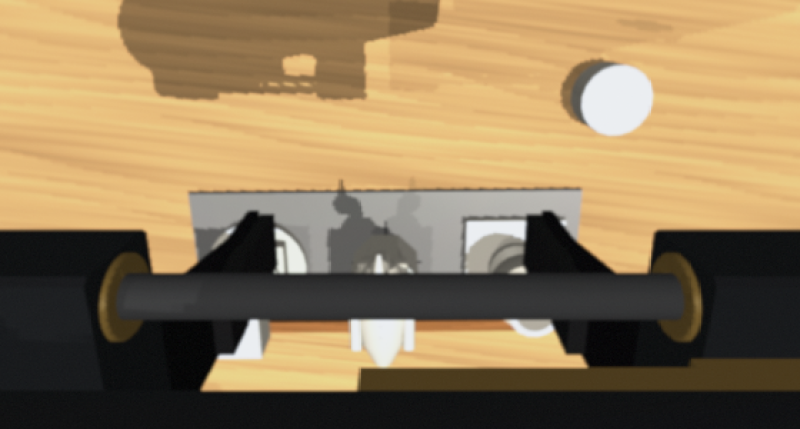

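The scene crop shows the column at (240,290), the swan on the plinth at (355,250) and the urn at (472,240), all standing. The round block (483,150) and the bottle (717,290) are unmoved. I'll check the centring with the fixed cameras.

Run:
```python
from fit import *
ob={"urn":[],"column":[],"square_plate":[],"round_plate":[]}
for n in("scene","side"):
    c,T=cam(n); capture(n)
    for l in("urn","column"):
        rs=trace(l,n); tgt={"urn":(.5986,.1155,.06),"column":(.63,-.1355,.07)}[l]; u,v=proj(c,T,np.array(tgt))
        for r in rs:
            if r["confidence"]>.4 and np.hypot(*(np.argwhere(r["mask"]).mean(0)-[v,u]))<12: ob[l].append((c,T,r["mask"])); break
for l,g in(("urn",(.5986,.1155,0)),("column",(.63,-.1355,7))):
    for x in ob[l]: print(l,fit(l,[x],g,z0=.016))
    if len(ob[l])==2: print(l,"both",fit(l,ob[l],g,z0=.016))
```

```text
urn (array([598.48, 115.79,   7.52]), np.float64(0.07))
urn (array([602.8 , 115.13,  -3.09]), np.float64(0.043))
urn both (array([6.0202e+02, 1.1565e+02, 3.6000e-01]), np.float64(0.074))
column (array([ 634.81, -137.24,   11.04]), np.float64(0.306))
```

```bash
python3 -c "
from station import *
print(finish_job())"
```

```text
the job is handed in; nothing more can be done
None
```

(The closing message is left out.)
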